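Make up a smear set in the cradle tray

ROBOT

A 7-joint arm with a two-finger parallel gripper is mounted at the origin on a cart in front of the work surface, level with it; the furniture and walls round the work are solid. World frame = base frame: x ahead of the robot, y to its left, z up, the work surface at z = 0. Lengths are in m, angles in rad, forces in N, time in s.
With the tool pointing down it reaches from about 0.4 to 0.85 m from the base axis. Payload 4.5 kg.
Tool frame: the origin (TCP) lies at the very end of the fingers, on their centre line; the grasp point (between the pads) lies 19 mm behind it (r.grip_point_offset is the distance from the TCP to the grasp point, in m); z points along the fingers, y is the line along which they close (so a half turn about z gives the same grasp; the last joint's range is limited). The gripper opens to 88 mm and grips with 3 to 60 N. Pads are 18 mm wide; open, the fingers measure 123 mm over their backs; the gripper's body (75 mm by 187 mm) begins 45 mm behind the grasp point.
Start: joints at [-1.234, 0.689, -0.195, 1.565, 0.157, 0.902, -0.215], TCP at [0.186, 0.597, 0.199] pointing down, gripper open.
Joint ranges: [-3.01, 3.01], [-0.46, 2.08], [-1.47, 1.51], [0.13, 2.56], [-1, 4.14], [0.04, 2.09], [-2.66, 2.66]. Speed limits (rad/s): [2.57, 2.57, 3.14, 3.14, 3.14, 3.14, 3.14].

INTERFACE

Orientations are given as a unit quaternion [x, y, z, w].
In Python, from plant import r gives the robot as it stands.
- The arm moves only by the tool carry_out, never from a script. Its argument "rows" is a list of rows, each a list of 3 entries, a list of its own where there are three numbers: the shift along the tool's x, y, z in cm, then the turn, a rotation vector about the tool's x, y, z in degrees, then the closure, from 0 (fully open) to 1 (shut). A call has 1 to 12 rows; each row is the pose to reach, as a shift and turn from the pose commanded when the call began, along the tool's axes at that moment; what a row does not reach only later rows make up. A row lasts 1/10 s, in which the tool goes at most 50 mm and 8.59 degrees, less where a joint would pass 70% of its speed; a pose out of reach is approached as far as the arm can. A call with a gripper value outside its range is refused whole. The fingers move at their own pace and stop on an object; "newtons" is the grip in N (left out, the last holds). Time passes only in rows, so rows that repeat a pose let the fingers close. It gives the time, the measured TCP pose, the force, the opening and the grip force at its end, in the units of the state.
- r.get_state(): the state, without advancing time (a new reading comes with each control period).
- r.snapshot(name): name is "side" or "top" or "wrist"; returns a dict with "image" (420x560x3 uint8, red, green, blue), "fx", "fy", "cx", "cy" (pixels), "pose" (4x4, takes a point from camera to world coordinates). Camera axes: x right, y up, looking along -z (the intrinsics and any distortion apply to the point x, -y, -z); pixel columns grow to the right and rows downward; lengths in m; the calibration is good to about 2 mm. A picture is of the moment at which its call begins. There is no depth.
- r.finish_job(): hands the job in; it is judged then, once.
The state is a dict: "clock": time; "q": joint angles; "qd": joint speeds; "joint_torque": joint torques, N m; "tool_pos": TCP position; "eef_rot": TCP orientation; "contact_force": force on the tool from outside, world axes, zero at the start; "moment": the same for the moment, N m; "opening": opening from 0.0 (shut) to 1.0 (fully open); "finger_force": force on a finger pad.
Only numpy, scipy, OpenCV 4.12 (cv2) and the standard library are available. Lean on these libraries where they do the work, as an engineer would, in place of code of your own. Each camera call takes 0.05 s, during which the arm holds its last target. There are 200 camera calls.

TASK

Make up a smear set in the white cradle tray: pull the bottom slide mailer out through the mouth of the magazine, leaving the others in it, and lay it flat in the tray's wide bay, and lay every blood tube that lies on the bench down in a cradle of its own, caps pointing away from the robot. When the whole set is seated, press the counter's plunger down to its stop and let it come up again. Leave the petri dish where it is.

Things in the scene. Friction and masses are not known exactly. Their poses are not given: they have to be found in the camera images.
- tray: White cradle tray fixed to the bench, 128 (x) x 284 (y) mm, base plate 5 mm thick; origin at the centre of its underside on the bench, x away from the robot, y along the row. It has one wide bay and, to the left of it, five tube cradles in a row at 44 mm pitch.
- bay (a point): Centre of the wide bay's floor, 5 mm above the bench, at tray y = -107 mm. A mailer lies here flat, long side along tray x. Guides 9 mm high, 41 mm apart, from x = -10 to +54 mm of this point; back stop 9 mm high, inner face x = +54; front stop 6 mm high, inner face x = -56. Beside the front part (x = -56 to -10) there are no guides: room for fingers.
- plunger (a joint): Spring plunger of the counter, a slide in m: 0 up, 0.010 pressed down to its stop; starts with 2 N and takes 7 N at the stop, springs back up by itself.
- plunger_top (a point): Centre of the top of the counter's black plunger head (34 mm across), 56 mm above the bench when up; it moves down with the plunger. The head stands 20 mm above the grey counter housing, which is fixed, 90 (x) x 70 (y) x 36 (z) mm along this point's axes, its middle 12 mm to -x of the plunger.
- magazine: Aluminium gravity-feed magazine, fixed, with three slide mailers stacked flat; origin on the bench under the middle of the stack. The mouth faces its -x: a slot 37 mm wide, 20 to 36 mm above the bench, in the front wall (outer face x = -54 mm). Floor 20 mm above the bench, walls 67 mm high. Only the bottom mailer comes out, straight along -x; the others then drop.
- petri: Petri dish, 64 mm across, 14 mm high, a bystander; origin at the centre of its underside.
- mailer_1: Teal slide mailer, a flat case 34 (x) x 98 (y) x 12 (z) mm, 35 to 70 g, origin at the centre of its underside; the solid part runs from y = -49 to +41 mm. The bottom one of the stack: its -y end sticks 34 mm out of the magazine mouth. Its -y end is the end towards the mouth.
- mailer_2: Teal slide mailer, a flat case 34 (x) x 98 (y) x 12 (z) mm, 35 to 70 g, origin at the centre of its underside; the solid part runs from y = -49 to +41 mm. Second from the bottom.
- mailer_3: Teal slide mailer, a flat case 34 (x) x 98 (y) x 12 (z) mm, 35 to 70 g, origin at the centre of its underside; the solid part runs from y = -49 to +41 mm. The top one.
- tube_1: Blood tube lying on the bench, 84 mm long along its y: glass 12.6 mm thick (y = -24 to +42 mm), square-edged cap 16 x 16 mm (y = -42 to -24 mm); the axis lies 8 mm above the origin (z), the origin below the middle of the length; 12 g, centre of mass at y = -7 mm. May be absent.
- tube_1_cap (a point): Centre of the cap of tube_1, at y = -33 mm of it, on the axis.
- cradle_1 (a point): Where the centre of a tube's cap lies when seated in this cradle: on the tube axis, 24 mm above the bench, at tray x = +40 mm. The tube lies along tray x on two 45-degree V supports, 8 mm thick, centred at tray x = +21 and -25 mm, 25 mm wide over the flanks; the 38 mm between them is free for fingers down to the base plate. The cap overhangs at +x, 6 mm off the support.
- tube_2: Blood tube lying on the bench, 84 mm long along its y: glass 12.6 mm thick (y = -24 to +42 mm), square-edged cap 16 x 16 mm (y = -42 to -24 mm); the axis lies 8 mm above the origin (z), the origin below the middle of the length; 12 g, centre of mass at y = -7 mm. May be absent.
- tube_2_cap (a point): Centre of the cap of tube_2, at y = -33 mm of it, on the axis.
- cradle_2 (a point): Where the centre of a tube's cap lies when seated in this cradle: on the tube axis, 24 mm above the bench, at tray x = +40 mm. The tube lies along tray x on two 45-degree V supports, 8 mm thick, centred at tray x = +21 and -25 mm, 25 mm wide over the flanks; the 38 mm between them is free for fingers down to the base plate. The cap overhangs at +x, 6 mm off the support.
- tube_3: Blood tube lying on the bench, 84 mm long along its y: glass 12.6 mm thick (y = -24 to +42 mm), square-edged cap 16 x 16 mm (y = -42 to -24 mm); the axis lies 8 mm above the origin (z), the origin below the middle of the length; 12 g, centre of mass at y = -7 mm. May be absent.
- tube_3_cap (a point): Centre of the cap of tube_3, at y = -33 mm of it, on the axis.
- cradle_3 (a point): Where the centre of a tube's cap lies when seated in this cradle: on the tube axis, 24 mm above the bench, at tray x = +40 mm. The tube lies along tray x on two 45-degree V supports, 8 mm thick, centred at tray x = +21 and -25 mm, 25 mm wide over the flanks; the 38 mm between them is free for fingers down to the base plate. The cap overhangs at +x, 6 mm off the support.
- tube_4: Blood tube lying on the bench, 84 mm long along its y: glass 12.6 mm thick (y = -24 to +42 mm), square-edged cap 16 x 16 mm (y = -42 to -24 mm); the axis lies 8 mm above the origin (z), the origin below the middle of the length; 12 g, centre of mass at y = -7 mm. May be absent.
- tube_4_cap (a point): Centre of the cap of tube_4, at y = -33 mm of it, on the axis.
- cradle_4 (a point): Where the centre of a tube's cap lies when seated in this cradle: on the tube axis, 24 mm above the bench, at tray x = +40 mm. The tube lies along tray x on two 45-degree V supports, 8 mm thick, centred at tray x = +21 and -25 mm, 25 mm wide over the flanks; the 38 mm between them is free for fingers down to the base plate. The cap overhangs at +x, 6 mm off the support.
- tube_5: Blood tube lying on the bench, 84 mm long along its y: glass 12.6 mm thick (y = -24 to +42 mm), square-edged cap 16 x 16 mm (y = -42 to -24 mm); the axis lies 8 mm above the origin (z), the origin below the middle of the length; 12 g, centre of mass at y = -7 mm. May be absent.
- tube_5_cap (a point): Centre of the cap of tube_5, at y = -33 mm of it, on the axis.
- cradle_5 (a point): Where the centre of a tube's cap lies when seated in this cradle: on the tube axis, 24 mm above the bench, at tray x = +40 mm. The tube lies along tray x on two 45-degree V supports, 8 mm thick, centred at tray x = +21 and -25 mm, 25 mm wide over the flanks; the 38 mm between them is free for fingers down to the base plate. The cap overhangs at +x, 6 mm off the support.
Not all that is in view belongs to the job. Leave any red look-alike of the tube_1 alone.

How it is judged:
On the way, in this order (a step that is already met when the one before it is completed fails the run):
1. the bottom mailer is drawn clear of the magazine, the others still in it ((x of mailer_1 in the frame of magazine below -0.095 m or horizontal distance between mailer_1 and magazine above 0.12 m) and x of mailer_2 in the frame of magazine between -0.02 and 0.03 m and horizontal distance between each of mailer_2, mailer_3 and magazine below 0.03 m and z of each of mailer_2, mailer_3 in the frame of magazine below 0.05 m and x of mailer_3 in the frame of magazine between -0.02 and 0.03 m), for 0.1 s.
2. with the mailer and every tube present seated in the tray, the plunger is pressed to its stop (horizontal distance between mailer_1 and bay below 0.014 m and z of mailer_1 in the frame of bay below 0.003 m and angle between the y axis of mailer_1 and the x axis of tray, either way round below 0.12 rad and angle between mailer_1's own z axis and vertical below 0.06 rad and x of mailer_2 in the frame of magazine between -0.02 and 0.03 m and horizontal distance between each of mailer_2, mailer_3 and magazine below 0.03 m and z of each of mailer_2, mailer_3 in the frame of magazine below 0.05 m and x of mailer_3 in the frame of magazine between -0.02 and 0.03 m and (horizontal distance between tube_1_cap and cradle_1 below 0.012 m or horizontal distance between tube_1_cap and cradle_2 below 0.012 m or horizontal distance between tube_1_cap and cradle_3 below 0.012 m or horizontal distance between tube_1_cap and cradle_4 below 0.012 m or horizontal distance between tube_1_cap and cradle_5 below 0.012 m) and z of tube_1_cap in the frame of tray between 0.02 and 0.028 m and angle between the y axis of each of tube_1, tube_2, tube_3, tube_4, tube_5 and the x axis of tray, either way round below 0.14 rad and (horizontal distance between tube_2_cap and cradle_1 below 0.012 m or horizontal distance between tube_2_cap and cradle_2 below 0.012 m or horizontal distance between tube_2_cap and cradle_3 below 0.012 m or horizontal distance between tube_2_cap and cradle_4 below 0.012 m or horizontal distance between tube_2_cap and cradle_5 below 0.012 m) and z of tube_2_cap in the frame of tray between 0.02 and 0.028 m and (horizontal distance between tube_3_cap and cradle_1 below 0.012 m or horizontal distance between tube_3_cap and cradle_2 below 0.012 m or horizontal distance between tube_3_cap and cradle_3 below 0.012 m or horizontal distance between tube_3_cap and cradle_4 below 0.012 m or horizontal distance between tube_3_cap and cradle_5 below 0.012 m) and z of tube_3_cap in the frame of tray between 0.02 and 0.028 m and (horizontal distance between tube_4_cap and cradle_1 below 0.012 m or horizontal distance between tube_4_cap and cradle_2 below 0.012 m or horizontal distance between tube_4_cap and cradle_3 below 0.012 m or horizontal distance between tube_4_cap and cradle_4 below 0.012 m or horizontal distance between tube_4_cap and cradle_5 below 0.012 m) and z of tube_4_cap in the frame of tray between 0.02 and 0.028 m and (horizontal distance between tube_5_cap and cradle_1 below 0.012 m or horizontal distance between tube_5_cap and cradle_2 below 0.012 m or horizontal distance between tube_5_cap and cradle_3 below 0.012 m or horizontal distance between tube_5_cap and cradle_4 below 0.012 m or horizontal distance between tube_5_cap and cradle_5 below 0.012 m) and z of tube_5_cap in the frame of tray between 0.02 and 0.028 m and value of joint plunger above 0.0085 m), for 0.1 s.
At the end, for the whole second after the job is handed in: Bottom mailer flat in the bay (14 mm, 0.12 rad, under 3 mm off the floor), the other two in the magazine; every tube present in a cradle (12 mm, 4 mm in height, 0.14 rad), cap at the tray's +x end; plunger up (under 2 mm); all at rest (horizontal distance between mailer_1 and bay below 0.014 m and z of mailer_1 in the frame of bay below 0.003 m and angle between the y axis of mailer_1 and the x axis of tray, either way round below 0.12 rad and angle between mailer_1's own z axis and vertical below 0.06 rad and x of mailer_2 in the frame of magazine between -0.02 and 0.03 m and horizontal distance between each of mailer_2, mailer_3 and magazine below 0.03 m and z of each of mailer_2, mailer_3 in the frame of magazine below 0.05 m and x of mailer_3 in the frame of magazine between -0.02 and 0.03 m and (horizontal distance between tube_1_cap and cradle_1 below 0.012 m or horizontal distance between tube_1_cap and cradle_2 below 0.012 m or horizontal distance between tube_1_cap and cradle_3 below 0.012 m or horizontal distance between tube_1_cap and cradle_4 below 0.012 m or horizontal distance between tube_1_cap and cradle_5 below 0.012 m) and z of tube_1_cap in the frame of tray between 0.02 and 0.028 m and angle between the y axis of each of tube_1, tube_2, tube_3, tube_4, tube_5 and the x axis of tray, either way round below 0.14 rad and (horizontal distance between tube_2_cap and cradle_1 below 0.012 m or horizontal distance between tube_2_cap and cradle_2 below 0.012 m or horizontal distance between tube_2_cap and cradle_3 below 0.012 m or horizontal distance between tube_2_cap and cradle_4 below 0.012 m or horizontal distance between tube_2_cap and cradle_5 below 0.012 m) and z of tube_2_cap in the frame of tray between 0.02 and 0.028 m and (horizontal distance between tube_3_cap and cradle_1 below 0.012 m or horizontal distance between tube_3_cap and cradle_2 below 0.012 m or horizontal distance between tube_3_cap and cradle_3 below 0.012 m or horizontal distance between tube_3_cap and cradle_4 below 0.012 m or horizontal distance between tube_3_cap and cradle_5 below 0.012 m) and z of tube_3_cap in the frame of tray between 0.02 and 0.028 m and (horizontal distance between tube_4_cap and cradle_1 below 0.012 m or horizontal distance between tube_4_cap and cradle_2 below 0.012 m or horizontal distance between tube_4_cap and cradle_3 below 0.012 m or horizontal distance between tube_4_cap and cradle_4 below 0.012 m or horizontal distance between tube_4_cap and cradle_5 below 0.012 m) and z of tube_4_cap in the frame of tray between 0.02 and 0.028 m and (horizontal distance between tube_5_cap and cradle_1 below 0.012 m or horizontal distance between tube_5_cap and cradle_2 below 0.012 m or horizontal distance between tube_5_cap and cradle_3 below 0.012 m or horizontal distance between tube_5_cap and cradle_4 below 0.012 m or horizontal distance between tube_5_cap and cradle_5 below 0.012 m) and z of tube_5_cap in the frame of tray between 0.02 and 0.028 m and value of joint plunger below 0.002 m and linear speed of each of mailer_1, tube_1, tube_2, tube_3, tube_4, tube_5 below 0.02 m/s); the robot touches nothing.
It fails at once if the petri dish is moved more than 30 mm (distance of petri from where it was at the start of the episode above 0.03 m).
Of tube_1, tube_2, tube_3, tube_4, tube_5 only 3 to 5 are there at a start; the rules pass over those that are not, and their reading is None.
At some moment in a run one of tube_1, tube_2, tube_3, tube_4, tube_5 may be knocked a few centimetres aside while the robot is not near it.
Once in a run the grip may slacken for a moment while it holds something.
It also fails if it takes over 210 s, if anything falls off the work surface, if the arm or the gripper's body presses on something with over 40 N, if the wrist force passes 120 N, or if a joint passes its speed limit or range.

## Working session

There is one attempt and no reset: what is moved stays moved. The work goes in short steps, Python scripts to look and compute and a tool call to move; the robot and the scene stay as the last step left them, time stands still between calls to the robot, and variables do not carry over. Pictures are saved under pics/ and viewed, at most 14 in all, crops included, and the job is handed in when it is done.

Besides the shell and the picture viewer there is one more tool, called after "Request:" in YAML: its name, and indented under it one key for each argument. carry_out: Moves the arm, as the interface text tells. Its arguments: {"type":"object","properties":{"rows":{"type":"array"},"newtons":{"type":"number"}},"required":["rows"]}

```bash
ls; mkdir -p pics
python3 - <<'E'
from plant import r
import cv2,numpy as np,json
for n in ("top","side"):
    s=r.snapshot(n); cv2.imwrite(f"pics/{n}0.png",s["image"][:,:,::-1])
    print(n,s["fx"],s["fy"],s["cx"],s["cy"],np.round(s["pose"],4).tolist(),[k for k in s])
st=r.get_state();print(st)
E
```

```text
pics
top 423.715983440982 423.715983440982 282.8725847808729 208.0414137552684 [[0.0112, 0.9881, -0.1537, 0.4184], [-0.9998, 0.0082, -0.02, 0.0342], [-0.0185, 0.1539, 0.9879, 1.0991], [0.0, 0.0, 0.0, 1.0]] ['image', 'fx', 'fy', 'cx', 'cy', 'pose']
side 390.77145826235 390.77145826235 281.0753779091502 207.48645168192277 [[0.9895, 0.0955, -0.1089, 0.4484], [-0.1431, 0.5312, -0.8351, -0.9451], [-0.0219, 0.8419, 0.5392, 0.7159], [0.0, 0.0, 0.0, 1.0]] ['image', 'fx', 'fy', 'cx', 'cy', 'pose']
{'clock': 0.1, 'q': array([-1.2341998 ,  0.68987318, -0.19456965,  1.5662139 ,  0.15732555,
        0.90249556, -0.21508999]), 'qd': array([-0.00120752,  0.00044418, -0.00024411, -0.00431335, -0.00093198,
        0.00106875,  0.00035472]), 'joint_torque': array([-2.53367340e-03, -5.28494453e+01, -1.27122715e+00, -1.53836542e+01,
       -5.25160145e-02,  1.97277237e-03,  5.00743920e-05]), 'tool_pos': array([0.18621118, 0.59597294, 0.19841532]), 'eef_rot': array([ 1.50752678e-01,  9.88571189e-01, -7.93845603e-04, -6.74293341e-05]), 'contact_force': array([ 0.26547692, -0.67881735, -0.88264606]), 'moment': array([-0.01021087,  0.01317083, -0.01749645]), 'finger_force': 0.0, 'opening': 0.9972807404577542}
```

Run:
```python
import cv2
for n in ("top",):
    im=cv2.imread(f"pics/{n}0.png"); cv2.imwrite(f"pics/{n}0b.png",cv2.resize(im,(800,600),interpolation=cv2.INTER_CUBIC))
```

```text
(no output)
```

View pics/top0b.png

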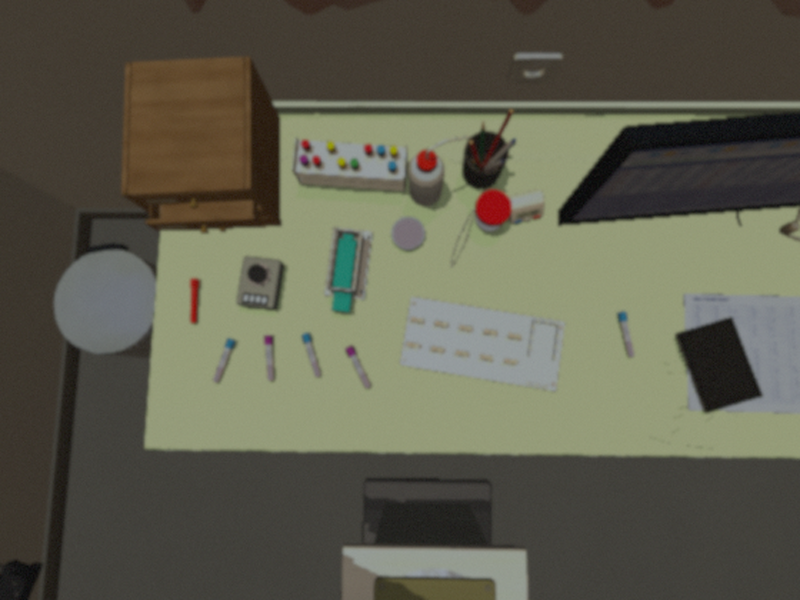

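View pics/side0.png

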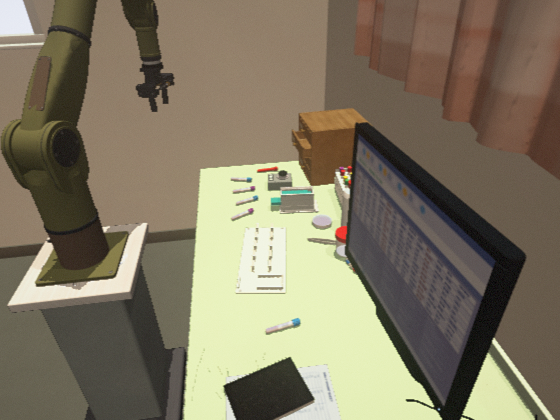

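The top view shows five tubes: caps at view px (231,343), (268,341), (307,338), (351,352) and (622,315). It also shows the red look-alike at (195,300), the counter plunger at (258,273), and the magazine at (347,262) with the mailer end at (342,310). The petri dish is at (408,233) and the tray at (482,343). The side view agrees.

```bash
cat > h.py <<'E'
from plant import r
import cv2,numpy as np
from scipy.spatial.transform import Rotation as R
def pix2w(s,u,v,z):
    d=np.array([(u-s["cx"])/s["fx"],-(v-s["cy"])/s["fy"],-1.0]); T=np.array(s["pose"])
    d=T[:3,:3]@d; o=T[:3,3]; return o+d*(z-o[2])/d[2]
def w2pix(s,p):
    T=np.array(s["pose"]); c=T[:3,:3].T@(np.array(p)-T[:3,3])
    return np.array([s["cx"]+s["fx"]*c[0]/-c[2], s["cy"]-s["fy"]*c[1]/-c[2]])
def crop(s,name,u0,v0,u1,v1,k):
    im=s["image"][v0:v1,u0:u1,::-1]; cv2.imwrite(f"pics/{name}.png",cv2.resize(im,None,fx=k,fy=k,interpolation=cv2.INTER_CUBIC))
def delta(pos,quat_or_ang):
    """tool shift (cm) and rotvec (deg) from current measured pose; ang = world heading (deg) of tool y axis, tool down"""
    st=r.get_state(); A=R.from_quat(st["eef_rot"])
    if np.isscalar(quat_or_ang):
        best=None
        for a in (quat_or_ang,quat_or_ang+180):
            t=np.radians(a); y=np.array([np.cos(t),np.sin(t),0]); z=np.array([0,0,-1.]); x=np.cross(y,z)
            B=R.from_matrix(np.c_[x,y,z]); rv=(A.inv()*B).as_rotvec()
            if best is None or np.linalg.norm(rv)<np.linalg.norm(best): best=rv
    return np.round(A.inv().apply(np.array(pos)-st["tool_pos"])*100,2), np.round(np.degrees(best),1)
E
python3 - <<'E'
from h import *
s=r.snapshot("top")
crop(s,"c1",100,150,400,275,2.65)
f=lambda u,v,z:np.round(pix2w(s,u*.7,v*.7,z),3)
for n,u,v,z in [("t1cap",231,343,.008),("t1end",217,381,.008),("t2cap",268,341,.008),("t2e",270,380,.008),("t3c",307,338,.008),("t3e",319,375,.008),("t4c",351,352,.008),("t4e",368,386,.008),("t5c",622,315,.008),("t5e",630,355,.008),("plunger",258,273,.056),("mailend",342,312,.03),("petri",408,233,.014),("tray TL",413,298,.005),("TR",563,318,.005),("BR",556,389,.005),("BL",402,370,.005)]: print(n,f(u,v,z))
print(R.from_quat(r.get_state()["eef_rot"]).as_matrix().round(3))
E
```

```text
t1cap [0.501 0.369 0.008]
t1end [0.433 0.391 0.008]
t2cap [0.506 0.302 0.008]
t2e [0.436 0.295 0.008]
t3c [0.512 0.231 0.008]
t3e [0.446 0.207 0.008]
t4c [0.487 0.151 0.008]
t4e [0.427 0.119 0.008]
t5c [ 0.559 -0.337  0.008]
t5e [ 0.487 -0.348  0.008]
plunger [0.622 0.314 0.056]
mailend [0.557 0.166 0.03 ]
petri [0.707 0.05  0.014]
tray TL [0.587 0.04  0.005]
TR [ 0.553 -0.232  0.005]
BR [ 0.426 -0.216  0.005]
BL [0.456 0.059 0.005]
[[-0.955  0.298 -0.   ]
 [ 0.298  0.955 -0.001]
 [-0.    -0.001 -1.   ]]
```

View pics/c1.png

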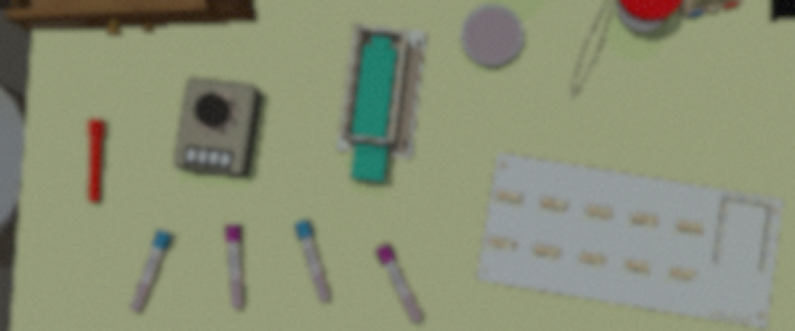

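Run:
```python
from h import *
s=r.snapshot("top")
f=lambda u,v,z:np.round(pix2w(s,100+u/2.65,150+v/2.65,z),4)
P={}
for n,u,v,z in [("mL",352,180,.03),("mR",388,185,.03),("mLm",356,147,.032),("mRm",391,150,.032),("topN",373,137,.056),("topF",380,37,.056),("TL",500,153,.005),("TR",782,200,.005),("BR",766,327,.005),("BL",478,278,.005),("pl",212,110,.056)]:
    P[n]=f(u,v,z);print(n,P[n])
a=P["topF"]-P["topN"];print("mag yaw",np.degrees(np.arctan2(a[1],a[0])))
print(delta([.545,.163,.22],83.0+0))
```

```text
mL [0.5581 0.1833 0.03  ]
mR [0.5536 0.1485 0.03  ]
mLm [0.59   0.1801 0.032 ]
mRm [0.5874 0.1462 0.032 ]
topN [0.5959 0.161  0.056 ]
topF [0.693  0.1568 0.056 ]
TL [0.5895 0.0413 0.005 ]
TR [ 0.5454 -0.2342  0.005 ]
BR [ 0.4228 -0.2153  0.005 ]
BL [0.4667 0.0615 0.005 ]
pl [0.6207 0.315  0.056 ]
mag yaw -2.4767493960641063
(array([-47.16, -30.66,  -2.1 ]), array([ -0.1,  -0. , -10.3]))
```

Request:
carry_out:
  rows:
    - [[-5, -3, 0], [0, 0, -2], 0]
    - [[-10, -6, -1], [0, 0, -4], 0]
    - [[-15, -10, -2], [0, 0, -6], 0]
    - [[-20, -13, -2], [0, 0, -8], 0]
    - [[-24, -16, -2], [0, 0, -10], 0]
    - [[-28, -19, -2], [0, 0, -12], 0]
    - [[-32, -22, -2], [0, 0, -13.4], 0]
    - [[-36, -25, -2], [0, 0, -13.4], 0]
    - [[-40, -28, -2], [0, 0, -13.4], 0]
    - [[-44, -30, -2], [0, 0, -13.4], 0]
    - [[-45.7, -31.1, -2], [0, 0, -13.4], 0]
    - [[-45.7, -31.1, -2], [0, 0, -13.4], 0]

```text
clock: 1.4
tool_pos: [0.5344, 0.1553, 0.2186]
eef_rot: [0.041, 0.999, -0.002, 0.001]
contact_force: [-0.4, -0.8, 0.0]
opening: 1.003
finger_force: 0.0
```

Run:
```python
from h import *
s=r.snapshot("wrist"); crop(s,"w1",0,0,560,420,1.4)
np.save("w1.npy",{k:v for k,v in s.items() if k!="image"},allow_pickle=True)
print(s["fx"],s["cx"],s["cy"],np.round(s["pose"],3).tolist(),r.get_state()["tool_pos"],r.get_state()["clock"])
for p in ([.556,.166,.032],[.62,.315,.056],[.65,.16,.056]): print(w2pix(s,p)*1.4)
```

```text
341.96548442140977 272.9147366724413 210.44066420351308 [[0.08, -0.963, -0.259, 0.468], [0.997, 0.076, 0.024, 0.161], [-0.004, -0.26, 0.966, 0.404], [0.0, 0.0, 0.0, 1.0]] [0.53249352 0.15839683 0.2186151 ] 1.45
[398.75575207 279.29783632]
[597.03415374 351.66390894]
[400.49464971 400.78478111]
```

View pics/w1.png

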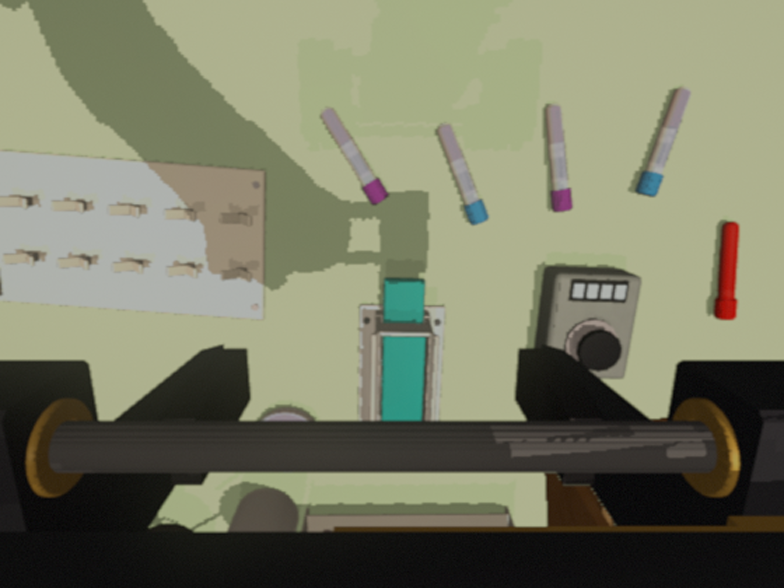

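The wrist view shows the mailer end's top corners at (384,279) and (424,279), and four tubes with caps at (375,190), (476,212), (562,200) and (650,184). It also shows the plunger at (600,350) and the tray's left corners at (266,170) and (263,320).

Run:
```python
from h import *
s=np.load("w1.npy",allow_pickle=True).item()
f=lambda u,v,z:pix2w(s,u/1.4,v/1.4,z)
for n,a,b,z in [("mail front",(384,279),(424,279),.032),("mail Ledge",(384,279),(384,318),.032),("top L",(383,336),(380,420),.056),("top R",(427,335),(424,420),.056),("tray left edge",(266,170),(263,320),.005),("tray front",(266,170),(0,151),.005),("tray back",(263,320),(0,296),.005),
 ("t4",(379,199),(327,111),.008),("t3",(480,219),(444,127),.008),("t2",(562,208),(553,106),.008),("t1",(647,192),(683,91),.008),("pl",(600,350),(600,350),.056)]:
    A,B=f(*a,z),f(*b,z); d=A-B
    print(n,A.round(4),B.round(4),"len",np.linalg.norm(d).round(4),"head",np.degrees(np.arctan2(d[1],d[0])).round(1))
```

```text
mail front [0.5548 0.1543 0.032 ] [0.5573 0.1861 0.032 ] len 0.0319 head -94.5
mail Ledge [0.5548 0.1543 0.032 ] [0.5874 0.1517 0.032 ] len 0.0326 head 175.5
top L [0.5941 0.1504 0.056 ] [0.6658 0.1423 0.056 ] len 0.0721 head 173.5
top R [0.596  0.1842 0.056 ] [0.6686 0.1778 0.056 ] len 0.0729 head 174.9
tray left edge [0.4636 0.066  0.005 ] [0.5895 0.0452 0.005 ] len 0.1277 head 170.6
tray front [0.4636 0.066  0.005 ] [ 0.4319 -0.1445  0.005 ] len 0.2128 head 81.5
tray back [0.5895 0.0452 0.005 ] [ 0.5499 -0.179   0.005 ] len 0.2277 head 80.0
t4 [0.4936 0.1551 0.008 ] [0.4234 0.1203 0.008 ] len 0.0783 head 26.4
t3 [0.5162 0.2364 0.008 ] [0.4424 0.2103 0.008 ] len 0.0783 head 19.5
t2 [0.5126 0.3033 0.008 ] [0.4338 0.295  0.008 ] len 0.0792 head 6.0
t1 [0.5053 0.3714 0.008 ] [0.431  0.3941 0.008 ] len 0.0777 head -17.0
pl [0.6188 0.3172 0.056 ] [0.6188 0.3172 0.056 ] len 0.0 head 0.0
```

Run:
```python
from h import *
print(delta([.568,.1675,.021],85.0), r.get_state()["tool_pos"])
```

```text
(array([-3.45,  1.23, 19.76]), array([-0.1,  0.1,  0.6])) [0.53249352 0.15839683 0.2186151 ]
```

Request:
carry_out:
  rows:
    - [[-2, 0.7, 4], [0, 0, 0.6], 0]
    - [[-3.4, 1.2, 8], [0, 0, 0.6], 0]
    - [[-3.4, 1.2, 12], [0, 0, 0.6], 0]
    - [[-3.4, 1.2, 15], [0, 0, 0.6], 0.2]
    - [[-3.4, 1.2, 17.5], [0, 0, 0.6], 0.3]
    - [[-3.4, 1.2, 19], [0, 0, 0.6], 0.3]
    - [[-3.4, 1.2, 19.7], [0, 0, 0.6], 0.3]
    - [[-3.4, 1.2, 19.7], [0, 0, 0.6], 0.3]
    - [[-3.4, 1.2, 19.7], [0, 0, 0.6], 0.3]
    - [[-3.4, 1.2, 19.7], [0, 0, 0.6], 0.3]
  newtons: 30

```text
clock: 2.45
tool_pos: [0.5655, 0.1735, 0.0234]
eef_rot: [0.04, 0.999, 0.001, 0.001]
contact_force: [0.3, 0.2, -0.1]
opening: 0.703
finger_force: 0.0
```

Run:
```python
from h import *
s=r.snapshot("wrist"); crop(s,"w2",0,0,560,420,1.4)
print(delta([.568,.1675,.021],85.0), r.get_state()["contact_force"])
```

```text
(array([-0.3 , -0.57,  0.23]), array([0.1, 0.1, 0.4])) [0.09720355 0.38948404 0.21497008]
```

View pics/w2.png

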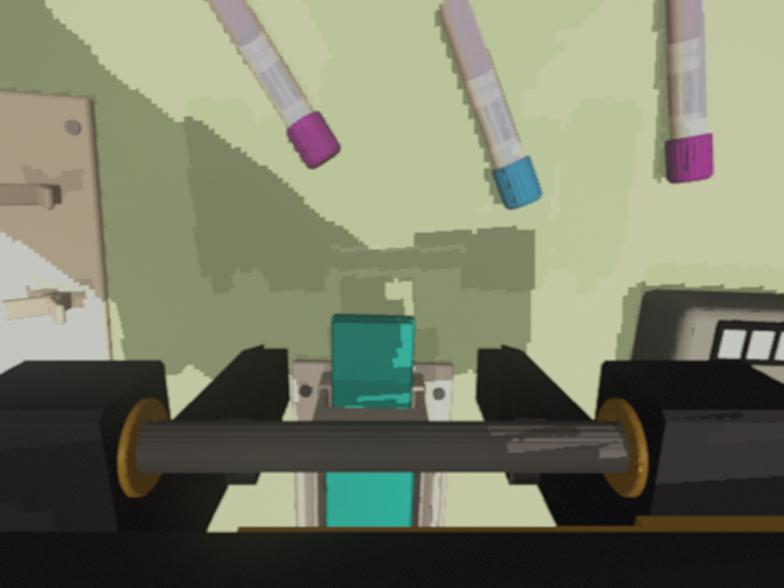

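The mailer spans columns 332–414 (centre 373) and the finger midline is at about 382, so I shift the tool roughly 4–5 mm towards -y and then close.

Request:
carry_out:
  rows:
    - [[0, -0.45, 0.2], [0, 0, 0.4], 0.3]
    - [[0, -0.45, 0.2], [0, 0, 0.4], 0.4]
    - [[0, -0.45, 0.2], [0, 0, 0.4], 0.7]
    - [[0, -0.45, 0.2], [0, 0, 0.4], 1]
    - [[0, -0.45, 0.2], [0, 0, 0.4], 1]
    - [[0, -0.45, 0.2], [0, 0, 0.4], 1]
    - [[0, -0.45, 0.2], [0, 0, 0.4], 1]
    - [[0, -0.45, 0.2], [0, 0, 0.4], 1]
  newtons: 35

```text
clock: 3.3
tool_pos: [0.5642, 0.1687, 0.0201]
eef_rot: [0.043, 0.999, 0.0, 0.0]
contact_force: [-0.5, -0.0, 0.2]
opening: 0.088
finger_force: 0.0
```

Run:
```python
from h import *
s=r.snapshot("wrist"); crop(s,"w3",0,0,560,420,1.4)
s=r.snapshot("side"); crop(s,"s3",210,150,350,255,5); st=r.get_state();print(st["opening"],st["finger_force"],st["tool_pos"])
```

```text
0.00465736226337164 0.0 [0.56420518 0.1686586  0.02009985]
```

View pics/w3.png

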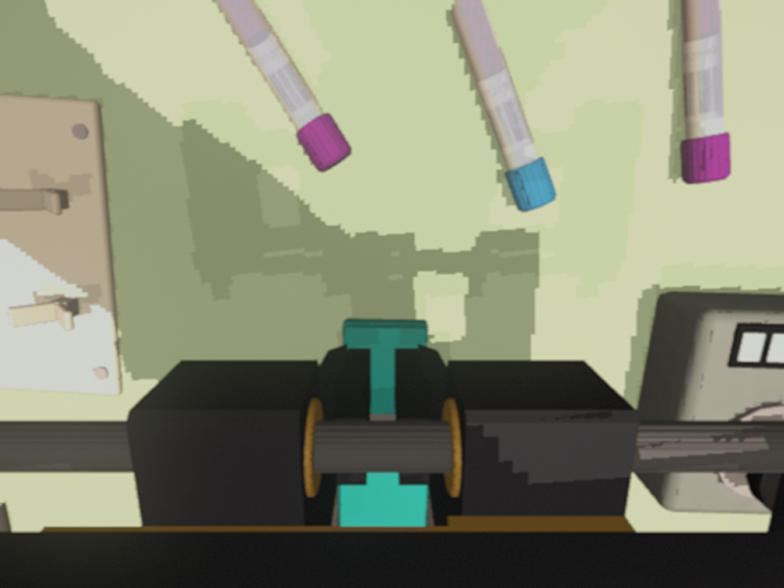

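View pics/s3.png

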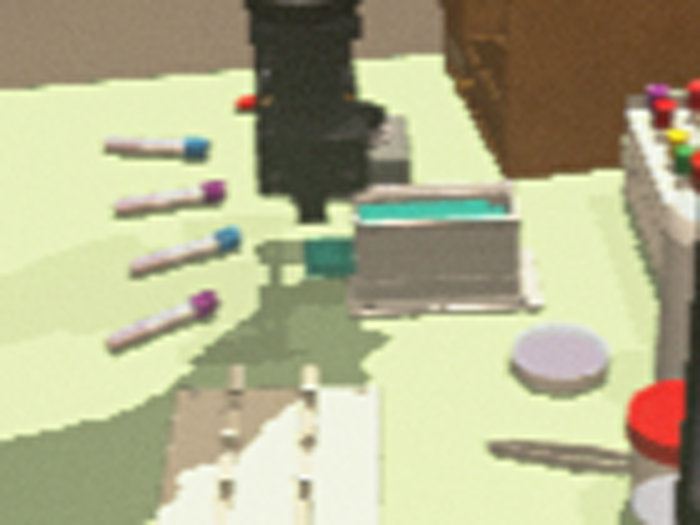

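The wrist and side views show the fingers shut above the mailer: the tip is at side-crop (312,220) and the mailer top at about (330,238). The TCP reading disagrees with this, so I check the offset.

Run:
```python
from h import *
print(r.grip_point_offset)
s=r.snapshot("side"); p=r.get_state()["tool_pos"]
for dz in (0,.01,.02,.03): 
    q=(w2pix(s,p+[0,0,dz])-[210,150])*5; print(dz,q)
for q in ([.556,.1515,.032],[.556,.1515,.02],[.587,.1485,.032],[.587,.1485,.02]): print("mailer right edge",q,(w2pix(s,q)-[210,150])*5)
```

```text
0.0187
0 [311.54103527 262.4494124 ]
0.01 [311.03453643 249.81377116]
0.02 [310.52385854 237.07387473]
0.03 [310.00894964 224.22842749]
mailer right edge [0.556, 0.1515, 0.032] [301.8557387  261.86489524]
mailer right edge [0.556, 0.1515, 0.02] [302.5162051  277.14430804]
mailer right edge [0.587, 0.1485, 0.032] [348.74283775 259.82312166]
mailer right edge [0.587, 0.1485, 0.02] [349.1701227  275.10247972]
```

Run:
```python
from h import *
s=r.snapshot("wrist"); crop(s,"w4",180,220,380,330,4)
p=r.get_state()["tool_pos"]; A=R.from_quat(r.get_state()["eef_rot"])
for k in (0,.01,.02,.03,.04):
    for o in (-.009,.009): print(k,o,w2pix(s,p+A.apply([-o,0,-k])), (w2pix(s,p+A.apply([-o,0,-k]))-[180,220])*4)
```

```text
0 -0.009 [273.12570914 223.66679743] [372.50283657  14.66718971]
0 0.009 [273.08379538 253.30849984] [372.33518151 133.23399934]
0.01 -0.009 [273.14842757 229.12747724] [372.5937103   36.50990896]
0.01 0.009 [273.10381402 260.15152306] [372.41525607 160.60609225]
0.02 -0.009 [273.17365997 235.19242342] [372.6946399   60.76969368]
0.02 0.009 [273.12599072 267.73224415] [372.5039629  190.92897661]
0.03 -0.009 [273.20184807 241.96781059] [372.80739228  87.87124238]
0.03 0.009 [273.15069435 276.17674825] [372.6027774 224.706993 ]
0.04 -0.009 [273.23354351 249.58623526] [372.93417405 118.34494103]
0.04 0.009 [273.17838288 285.64158989] [372.71353152 262.56635955]
```

View pics/w4.png

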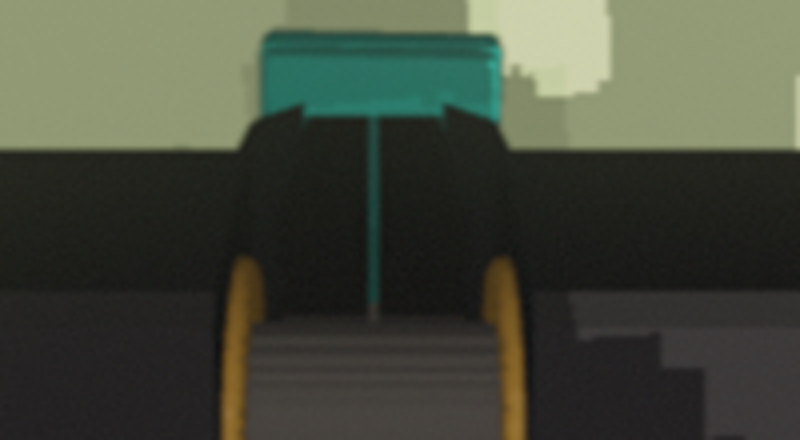

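Request:
carry_out:
  rows:
    - [[-0.35, 0, 0], [0, 0, 0], 0.4]
    - [[-0.35, 0, 0], [0, 0, 0], 0.4]
    - [[-0.35, 0, 0], [0, 0, 0], 0.4]
    - [[-0.35, 0, 0], [0, 0, 0], 0.4]
    - [[-0.35, 0, 0.4], [0, 0, 0], 0.4]
    - [[-0.35, 0, 0.8], [0, 0, 0], 0.4]
    - [[-0.35, 0, 1.2], [0, 0, 0], 0.4]
    - [[-0.35, 0, 1.5], [0, 0, 0], 0.4]
    - [[-0.35, 0, 1.5], [0, 0, 0], 0.4]

```text
clock: 4.4
tool_pos: [0.5673, 0.1682, 0.0045]
eef_rot: [0.043, 0.999, -0.0, -0.0]
contact_force: [0.3, 0.2, 0.5]
opening: 0.603
finger_force: 0.0
```

Run:
```python
from h import *
s=r.snapshot("wrist"); crop(s,"w5",120,180,440,330,2.5);st=r.get_state()
s2=r.snapshot("side"); a=cv2.resize(s2["image"][170:245,230:330,::-1],None,fx=4,fy=4); b=cv2.imread("pics/w5.png")
cv2.imwrite("pics/m5.png",np.vstack([b,cv2.copyMakeBorder(a,0,0,0,400,0)][:2])[:600])
print(st["tool_pos"],st["contact_force"],st["opening"],b.shape)
```

```text
[0.56746043 0.16829651 0.00474928] [-0.05125329  0.28109012 -0.40065254] 0.6051452257385809 (375, 800, 3)
```

View pics/m5.png

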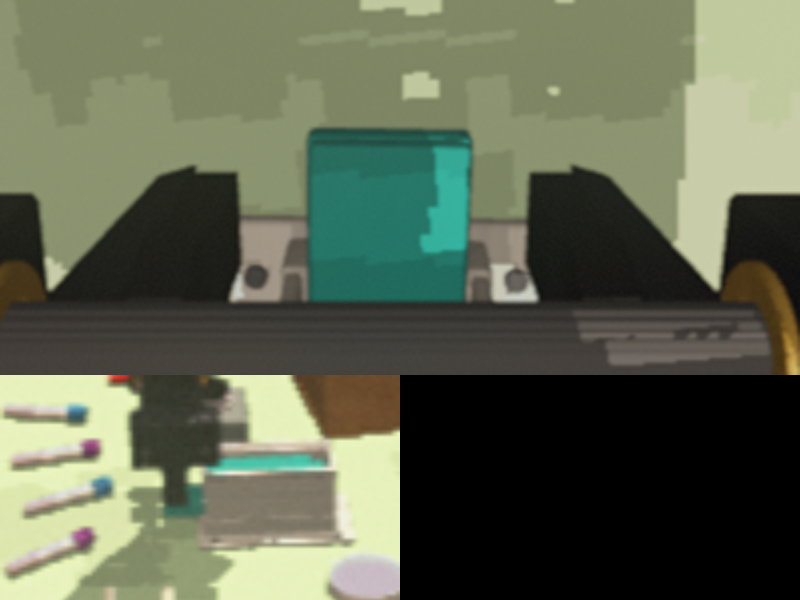

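The fingers straddle the mailer (columns 308–470 against 238/528), and the side view shows the tips still about 16 mm above it. The true tip is therefore about 33 mm above the reported TCP height. I lower further and close.

Request:
carry_out:
  rows:
    - [[0, -0.1, 0.5], [0, 0, 0], 0.4]
    - [[0, -0.1, 1.0], [0, 0, 0], 0.4]
    - [[0, -0.1, 1.5], [0, 0, 0], 0.4]
    - [[0, -0.1, 1.6], [0, 0, 0], 0.4]
    - [[0, -0.1, 1.6], [0, 0, 0], 0.6]
    - [[0, -0.1, 1.6], [0, 0, 0], 0.8]
    - [[0, -0.1, 1.6], [0, 0, 0], 0.8]
    - [[0, -0.1, 1.6], [0, 0, 0], 0.8]
    - [[0, -0.1, 1.6], [0, 0, 0], 0.8]
  newtons: 35

```text
clock: 5.4
tool_pos: [0.5677, 0.1675, -0.0107]
eef_rot: [0.043, 0.999, 0.0, 0.0]
contact_force: [0.7, 0.4, -0.3]
opening: 0.375
finger_force: 35.0
```

Request:
carry_out:
  rows:
    - [[1, 0, 0], [0, 0, 0], 0.8]
    - [[2, 0, 0], [0, 0, 0], 0.8]
    - [[3, 0, 0], [0, 0, 0], 0.8]
    - [[4, 0, 0], [0, 0, 0], 0.8]
    - [[5, 0, -0.1], [0, 0, 0], 0.8]
    - [[6, 0, -0.2], [0, 0, 0], 0.8]
    - [[7, 0, -0.2], [0, 0, 0], 0.8]
    - [[7.6, 0, -0.3], [0, 0, 0], 0.8]
    - [[7.8, 0, -1], [0, 0, 0], 0.8]
    - [[7.8, 0, -3], [0, 0, 0], 0.8]
    - [[7.8, 0, -5], [0, 0, 0], 0.8]
    - [[7.8, 0, -7], [0, 0, 0], 0.8]

```text
clock: 6.6
tool_pos: [0.4902, 0.1739, 0.0602]
eef_rot: [0.043, 0.999, 0.0, 0.0]
contact_force: [0.5, -0.2, -0.3]
opening: 0.379
finger_force: 35.0
```

Run:
```python
from h import *
s=r.snapshot("wrist"); crop(s,"w6",0,0,560,420,1.4); np.save("w6.npy",{k:v for k,v in s.items() if k!="image"},allow_pickle=True)
st=r.get_state();print(st["tool_pos"],st["contact_force"],st["opening"],st["finger_force"])
```

```text
[0.49198656 0.17452119 0.06291498] [-0.51296685 -0.09903051  2.28765719] 0.3724273946405372 34.985339641571045
```

View pics/w6.png

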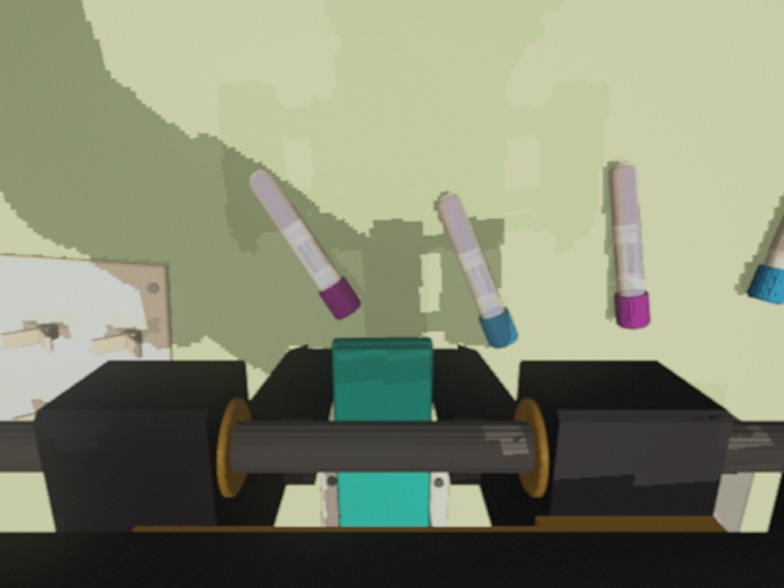

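The wrist view shows the mailer held square at columns 333–432, and the four tubes undisturbed. Next I carry it over the tray and measure the tray from there.

Request:
carry_out:
  rows:
    - [[0, -0.5, -4], [0, 0, 0], 0.8]
    - [[0, -3, -7], [0, 0, 0], 0.8]
    - [[-1, -6, -10], [0, 0, 1], 0.8]
    - [[-2, -9, -12], [0, 0, 2], 0.8]
    - [[-3, -12, -13], [0, 0, 3], 0.8]
    - [[-4, -15, -13], [0, 0, 4], 0.8]
    - [[-5, -18, -13], [0, 0, 4.1], 0.8]
    - [[-5.5, -21, -13], [0, 0, 4.1], 0.8]
    - [[-6, -24, -13], [0, 0, 4.1], 0.8]
    - [[-6, -26, -13], [0, 0, 4.1], 0.8]
    - [[-6, -26, -13], [0, 0, 4.1], 0.8]
    - [[-6, -26, -13], [0, 0, 4.1], 0.8]

```text
clock: 7.85
tool_pos: [0.5272, -0.0898, 0.1891]
eef_rot: [0.079, 0.997, 0.0, 0.0]
contact_force: [0.1, -0.1, 0.2]
opening: 0.372
finger_force: 35.0
```

Run:
```python
from h import *
s=r.snapshot("wrist"); crop(s,"w7",0,0,560,420,1.4); np.save("w7.npy",s,allow_pickle=True)
st=r.get_state();print(st["tool_pos"],st["eef_rot"],st["opening"],st["finger_force"],st["qd"].round(3))
```

```text
[ 0.52738314 -0.08883677  0.18912301] [7.83619360e-02 9.96924806e-01 5.71011272e-04 1.07375994e-04] 0.37576119839165883 34.9856436252594 [-0.017 -0.001 -0.01   0.001  0.     0.003  0.002]
```

View pics/w7.png

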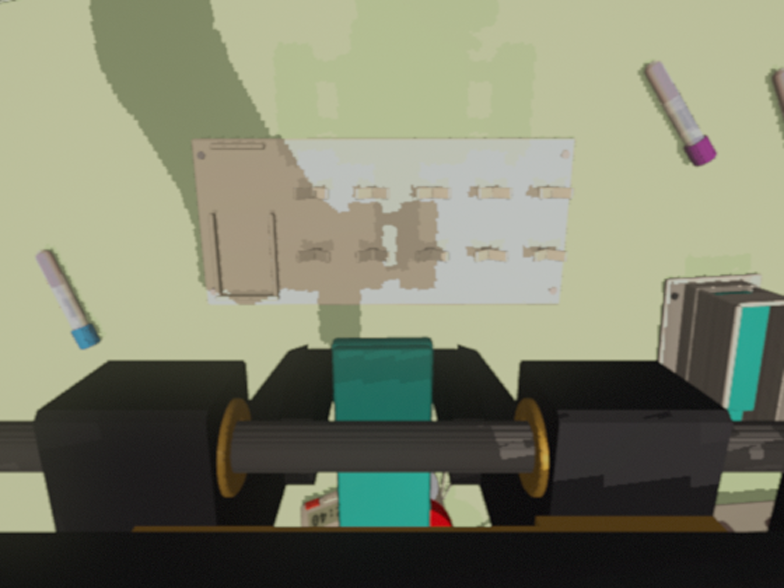

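The wrist view shows the whole tray, with corners at (193,140), (575,139), (559,304) and (207,302). The V-support rows are at 192 and 254, tube 5 runs from (44,254) to (88,343), and the held mailer end is at columns 333–432, row 340.

```bash
cat >> h.py <<'E'
def fit2(src,dst):
    src,dst=np.array(src),np.array(dst); a,b=src-src.mean(0),dst-dst.mean(0)
    th=np.arctan2((a[:,0]*b[:,1]-a[:,1]*b[:,0]).sum(),(a*b).sum()); c,s_=np.cos(th),np.sin(th)
    M=np.array([[c,-s_],[s_,c]]); t=dst.mean(0)-M@src.mean(0); return th,t,np.linalg.norm(src@M.T+t-dst,axis=1)
E
python3 - <<'E'
from h import *
s=np.load("w7.npy",allow_pickle=True).item()
f=lambda u,v,z:pix2w(s,u/1.4,v/1.4,z)[:2]
cor=[f(193,140,.005),f(575,139,.005),f(559,304,.005),f(207,302,.005)]
th,t,e=fit2([[-.064,-.142],[-.064,.142],[.064,.142],[.064,-.142]],cor)
print("tray",np.degrees(th),t,e)
c,q=np.cos(th),np.sin(th)
inv=lambda p:np.array([[c,q],[-q,c]])@(p-t)
for n,u,v,z in [("guideR top",218,250,.014),("guideL",275,250,.014),("front stop",240,148,.011),("backstop",247,294,.014)]: print(n,inv(f(u,v,z)))
print("front supp",[inv(f(u,192,.02)).round(4) for u in (313,371,431,491,550)])
print("back supp",[inv(f(u,254,.02)).round(4) for u in (316,374,431,491,546)])
A,B=f(44,254,.008),f(88,343,.008);d=B-A;print("t5",A,B,np.linalg.norm(d),np.degrees(np.arctan2(d[1],d[0])))
# held mailer
T=s["pose"];dep=s["fx"]*.034/(99/1.4);print("depth",dep)
for u in (333,432):
    pc=np.array([(u/1.4-s["cx"])/s["fx"]*dep,-(340/1.4-s["cy"])/s["fy"]*dep,-dep]);print(T[:3,:3]@pc+T[:3,3])
st=r.get_state(); M=R.from_quat(st["eef_rot"]).as_matrix();print(st["tool_pos"],M.round(3).tolist())
print("cam in tool",M.T@(T[:3,3]-st["tool_pos"]))
E
```

```text
tray -9.15729579632021 [ 0.50436587 -0.08497906] [0.00272883 0.00159976 0.00127453 0.00213537]
guideR top [ 0.01830196 -0.12587587]
guideL [ 0.0182115  -0.08255298]
front stop [-0.05605928 -0.10451759]
backstop [ 0.05286552 -0.10626479]
front supp [array([-0.0253, -0.0513]), array([-0.0254, -0.0093]), array([-0.0255,  0.0342]), array([-0.0256,  0.0778]), array([-0.0257,  0.1206])]
back supp [array([ 0.0202, -0.0507]), array([ 0.0201, -0.0072]), array([0.02  , 0.0355]), array([0.0199, 0.0805]), array([0.0198, 0.1218])]
t5 [ 0.48496794 -0.34811603] [ 0.56086901 -0.33740825] 0.07665264962778524 8.03003658392264
depth 0.16441976826726368
[ 0.51589251 -0.10532055  0.21970963]
[ 0.52122641 -0.07174157  0.21975131]
[ 0.52738314 -0.08883677  0.18912301] [[-0.988, 0.156, 0.0], [0.156, 0.988, 0.001], [-0.0, 0.001, -1.0]]
cam in tool [ 0.06605536 -0.00115926 -0.18550958]
```

Request:
carry_out:
  rows:
    - [[2, -3.5, 0], [0, 0, 0], 0.8]
    - [[4, -7, 0], [0, 0, 0], 0.8]
    - [[6, -10, 2], [0, 0, 0], 0.8]
    - [[6.15, -10.7, 6], [0, 0, 0], 0.8]
    - [[6.15, -10.7, 10], [0, 0, 0], 0.8]
    - [[6.15, -10.7, 14], [0, 0, 0], 0.8]
    - [[6.15, -10.7, 17], [0, 0, 0], 0.8]
    - [[6.15, -10.7, 19], [0, 0, 0], 0.8]
    - [[6.15, -10.7, 19.3], [0, 0, 0], 0.8]
    - [[6.15, -10.7, 19.3], [0, 0, 0], 0.8]
    - [[6.15, -10.7, 19.3], [0, 0, 0], 0.8]

```text
clock: 9.0
tool_pos: [0.4507, -0.1857, -0.0029]
eef_rot: [0.078, 0.997, 0.0, 0.001]
contact_force: [-0.2, -0.1, -0.1]
opening: 0.377
finger_force: 35.0
```

Run:
```python
from h import *
s=r.snapshot("wrist"); np.save("w8.npy",s,allow_pickle=True)
print(delta([.450,-.1847,-.0255],80.84),r.get_state()["tool_pos"],r.get_state()["contact_force"])
s2=r.snapshot("top"); 
# check where white guides/tray relative to mailer: teal mask in wrist
hsv=cv2.cvtColor(s["image"],cv2.COLOR_RGB2HSV); m=cv2.inRange(hsv,(78,90,40),(98,255,255)); 
for v in range(225,300,10):
    u=np.where(m[v])[0]; print(v,(u.min(),u.max()) if len(u) else None)
hs=cv2.cvtColor(s2["image"],cv2.COLOR_RGB2HSV); n,l,st,c=cv2.connectedComponentsWithStats(cv2.inRange(hs,(75,110,50),(98,255,255)))
print([(x.tolist(),y.round(1).tolist()) for x,y in zip(st[1:],c[1:]) if x[4]>15])
```

```text
(array([0.1 , 0.11, 2.28]), array([0. , 0.1, 0.1])) [ 0.45076732 -0.18598536 -0.0027439 ] [ 0.25609286 -0.61563707 -1.09556459]
225 None
235 None
245 (np.int64(238), np.int64(307))
255 (np.int64(237), np.int64(309))
265 (np.int64(237), np.int64(309))
275 (np.int64(237), np.int64(309))
285 (np.int64(238), np.int64(308))
295 (np.int64(239), np.int64(307))
[([234, 165, 16, 37, 414], [241.5, 183.5]), ([376, 227, 14, 22, 215], [382.4, 237.2])]
```

Request:
carry_out:
  rows:
    - [[0.1, 0.1, 0.5], [0, 0, 0], 0.8]
    - [[0.1, 0.1, 1.0], [0, 0, 0], 0.8]
    - [[0.1, 0.1, 1.4], [0, 0, 0], 0.8]
    - [[0.1, 0.1, 1.7], [0, 0, 0], 0.8]
    - [[0.1, 0.1, 1.9], [0, 0, 0], 0.8]
    - [[0.1, 0.1, 2.0], [0, 0, 0], 0.8]
    - [[0.1, 0.1, 2.0], [0, 0, 0], 0.8]

```text
clock: 9.8
tool_pos: [0.4488, -0.185, -0.0241]
eef_rot: [0.079, 0.997, 0.0, -0.0]
contact_force: [0.1, -0.5, -1.0]
opening: 0.379
finger_force: 35.0
```

Run:
```python
from h import *
s=r.snapshot("wrist"); np.save("w9.npy",s,allow_pickle=True); crop(s,"w9",140,100,440,320,2.6)
print(delta([.450,-.1847,-.0255],80.84),r.get_state()["tool_pos"],r.get_state()["contact_force"])
```

```text
(array([-0.11,  0.05,  0.15]), array([ 0. , -0. ,  0.1])) [ 0.44886961 -0.18499786 -0.02395649] [-0.09831621  0.18019224 -0.67270563]
```

View pics/w9.png

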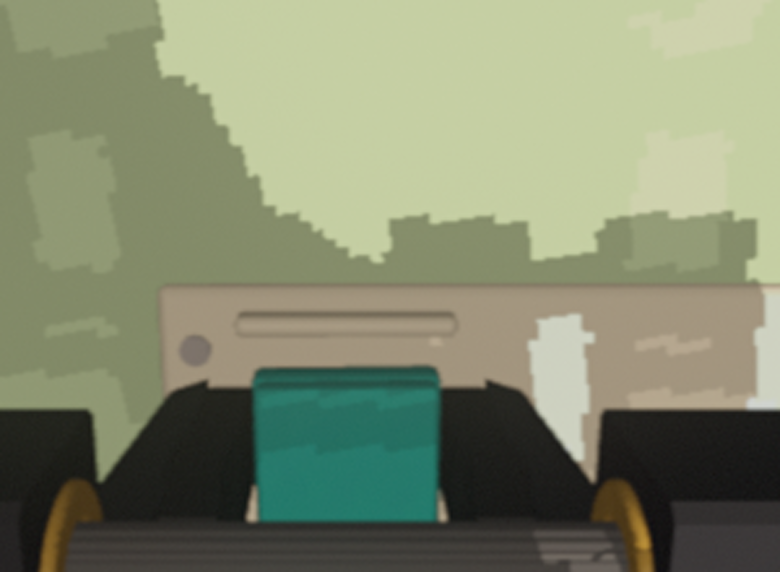

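The front stop (columns 236–457) and the mailer (253–440) are centred on each other. I touch down and release.

Request:
carry_out:
  rows:
    - [[0, 0, 0.1], [0, 0, 0], 0.8]
    - [[0, 0, 0.15], [0, 0, 0], 0.8]
    - [[0, 0, 0.15], [0, 0, 0], 0.8]

```text
clock: 10.15
tool_pos: [0.4489, -0.185, -0.0254]
eef_rot: [0.079, 0.997, 0.0, 0.0]
contact_force: [-0.5, 0.4, 0.3]
opening: 0.373
finger_force: 35.0
```

Request:
carry_out:
  rows:
    - [[0, 0, 0.1], [0, 0, 0], 0.8]
    - [[0, 0, 0.2], [0, 0, 0], 0.8]
    - [[0, 0, 0.3], [0, 0, 0], 0.8]
    - [[0, 0, 0.3], [0, 0, 0], 0.8]

```text
clock: 10.55
tool_pos: [0.449, -0.1851, -0.0261]
eef_rot: [0.079, 0.997, -0.0, 0.001]
contact_force: [-3.0, 1.0, 27.4]
opening: 0.378
finger_force: 35.0
```

Request:
carry_out:
  rows:
    - [[0, 0, -0.25], [0, 0, 0], 0.8]
    - [[0, 0, -0.25], [0, 0, 0], 0.56]
    - [[0, 0, -0.25], [0, 0, 0], 0.54]
    - [[0, 0, -0.25], [0, 0, 0], 0.54]
    - [[0, 0, -0.25], [0, 0, 0], 0.54]
    - [[0, 0, -1], [0, 0, 0], 0.54]
    - [[0, 0, -3], [0, 0, 0], 0.54]
    - [[0, 0, -7], [0, 0, 0], 0.54]
    - [[0, 0, -12], [0, 0, 0], 0.54]
    - [[0, 0, -17], [0, 0, 0], 0.54]
    - [[0, 0, -22], [0, 0, 0], 0.54]
    - [[0, 0, -22], [0, 0, 0], 0.54]

```text
clock: 11.75
tool_pos: [0.4526, -0.186, 0.1978]
eef_rot: [0.079, 0.997, -0.001, 0.006]
contact_force: [0.4, -0.4, 0.2]
opening: 0.458
finger_force: 0.0
```

```bash
cat >> h.py <<'E'
def tubes(s,zoff=.012):
    """caps (purple/blue) with pale glass; returns list (colour, cap centre xy at z=.012, heading) by mask moments"""
    im=cv2.cvtColor(s["image"],cv2.COLOR_RGB2HSV); out=[]
    for n,lo,hi in (("purple",(135,70,50),(165,255,255)),("blue",(97,90,60),(112,255,255))):
        k,l,st,c=cv2.connectedComponentsWithStats(cv2.inRange(im,lo,hi))
        for i in range(1,k):
            if st[i][4]>25: out.append((n,st[i].tolist(),c[i].round(1),pix2w(s,*c[i],zoff)[:2].round(4)))
    return out
E
python3 - <<'E'
from h import *
for n in ("wrist","top"):
    s=r.snapshot(n)
    print(n); [print(x) for x in tubes(s)]
hs=cv2.cvtColor(s["image"],cv2.COLOR_RGB2HSV)
k,l,st,c=cv2.connectedComponentsWithStats(cv2.inRange(hs,(75,100,50),(97,255,255)))
print([(x.tolist(),pix2w(s,*y,.017)) for x,y in zip(st[1:],c[1:]) if x[4]>15])
s=r.snapshot("wrist"); np.save("w10.npy",s,allow_pickle=True)
s0=r.get_state();print(s0["tool_pos"],s0["opening"])
for p in ([.5,-.32],[.52,-.36],): print(w2pix(s,p+[.012]))
E
```

```text
wrist
('blue', [161, 274, 9, 17, 102], array([164.9, 281.8]), array([ 0.5544, -0.3333]))
top
[([234, 165, 16, 37, 423], array([0.65077296, 0.16494183, 0.017     ])), ([378, 229, 9, 10, 54], array([ 0.52487728, -0.19685257,  0.017     ])), ([379, 242, 5, 18, 66], array([ 0.48091785, -0.19319731,  0.017     ]))]
[ 0.44805021 -0.1851557   0.19148592] 0.4575683528770097
[163.48143694 243.99838726]
[133.96153953 265.10962316]
```

Run:
```python
from h import *
print(delta([.517,-.3436,.10],98.0))
```

```text
(array([ -9.31, -14.56,   9.15]), array([ -0. ,  -0. , -17.1]))
```

Request:
carry_out:
  rows:
    - [[-2, -3, 2], [0, 0, -4], 0.5]
    - [[-4, -6, 4], [0, 0, -8], 0.5]
    - [[-6, -9, 6], [0, 0, -12], 0.5]
    - [[-8, -12, 8], [0, 0, -16], 0.5]
    - [[-9.3, -14.6, 9.2], [0, 0, -17.1], 0.5]
    - [[-9.3, -14.6, 9.2], [0, 0, -17.1], 0.5]
    - [[-9.3, -14.6, 9.2], [0, 0, -17.1], 0.5]

```text
clock: 12.6
tool_pos: [0.516, -0.3429, 0.097]
eef_rot: [-0.07, 0.998, 0.002, -0.002]
contact_force: [-0.6, 0.6, 0.5]
opening: 0.504
finger_force: 0.0
```

```bash
cat >> h.py <<'E'
def axis(s,guess,head,half=.05,zc=.008):
    """rectify bench patch at height zc around guess, x along head; bench is yellow-green (high saturation): non-bench pixels give the tube mask"""
    N=240; k=N/(2*half); t=np.radians(head); c,q=np.cos(t),np.sin(t)
    L=np.array([[-half,-half],[half,-half],[half,half],[-half,half]],float); W=np.array(guess)+L@np.array([[c,q],[-q,c]])
    src=np.float32([w2pix(s,[*w,zc]) for w in W]); dst=np.float32([[0,0],[N,0],[N,N],[0,N]])
    return cv2.warpPerspective(s["image"],cv2.getPerspectiveTransform(src,dst),(N,N)),k
E
python3 - <<'E'
from h import *
s=r.snapshot("wrist"); st=r.get_state();print(st["tool_pos"])
p,k=axis(s,[.517,-.3436],8.0); q,k=axis(r.snapshot("top"),[.517,-.3436],8.0)
im=np.hstack([cv2.resize(x,(380,380)) for x in (p,q)]); cv2.imwrite("pics/t5.png",im[:,:,::-1])
print(tubes(s))
h=cv2.cvtColor(p,cv2.COLOR_RGB2HSV); 
for x in range(0,240,24):
    print(x,[tuple(int(v) for v in h[y,x]) for y in range(60,190,12)])
E
```

```text
[ 0.51671725 -0.34196858  0.09801217]
[('blue', [264, 239, 18, 20, 301], array([272.8, 248.7]), array([ 0.5545, -0.3372]))]
0 [(37, 61, 138), (37, 63, 138), (36, 60, 171), (37, 54, 204), (36, 53, 203), (36, 60, 156), (36, 55, 187), (37, 60, 153), (37, 59, 182), (36, 54, 203), (37, 55, 205)]
24 [(37, 60, 153), (37, 63, 138), (37, 61, 139), (37, 62, 139), (36, 62, 139), (37, 62, 140), (37, 62, 147), (36, 61, 154), (36, 60, 153), (37, 63, 155), (37, 61, 155)]
48 [(37, 60, 152), (37, 60, 152), (37, 62, 153), (37, 59, 152), (169, 12, 169), (157, 14, 170), (35, 57, 142), (37, 60, 153), (37, 60, 154), (37, 60, 154), (33, 45, 209)]
72 [(37, 60, 153), (37, 60, 153), (37, 60, 152), (37, 60, 153), (0, 14, 170), (157, 13, 171), (33, 52, 141), (37, 60, 153), (37, 60, 154), (36, 61, 154), (32, 44, 207)]
96 [(37, 60, 153), (37, 58, 153), (37, 59, 152), (37, 58, 153), (6, 23, 174), (158, 16, 171), (23, 46, 143), (37, 60, 153), (37, 60, 154), (37, 60, 153), (33, 45, 208)]
120 [(37, 60, 154), (37, 58, 153), (36, 58, 153), (36, 60, 153), (21, 22, 187), (150, 4, 192), (21, 40, 165), (37, 60, 154), (36, 58, 153), (37, 60, 154), (37, 61, 155)]
144 [(37, 57, 160), (33, 47, 194), (33, 46, 206), (32, 46, 198), (23, 30, 172), (135, 6, 182), (20, 34, 163), (37, 60, 154), (36, 61, 155), (37, 61, 155), (33, 46, 206)]
168 [(33, 44, 208), (32, 44, 208), (33, 44, 208), (32, 44, 208), (21, 36, 182), (150, 4, 192), (21, 26, 185), (33, 45, 208), (33, 43, 208), (33, 44, 208), (32, 44, 208)]
192 [(32, 44, 208), (33, 44, 208), (33, 44, 208), (32, 45, 206), (60, 10, 127), (107, 20, 179), (93, 17, 149), (36, 53, 204), (33, 44, 208), (33, 43, 208), (32, 44, 208)]
216 [(33, 45, 208), (32, 44, 208), (33, 45, 208), (33, 44, 209), (99, 132, 149), (98, 144, 183), (98, 140, 175), (35, 44, 193), (33, 44, 209), (32, 44, 208), (32, 44, 208)]
```

```bash
cat >> h.py <<'E'
def tube_fit(s,guess,head,half=.055):
    """-> tube middle xy, heading deg (towards the cap), visible length, grip point xy"""
    p,k=axis(s,guess,head,half); h=cv2.cvtColor(p,cv2.COLOR_RGB2HSV).astype(int)
    m=(~((h[:,:,0]>27)&(h[:,:,0]<46)&(h[:,:,1]>36))).astype(np.uint8); m=cv2.morphologyEx(m,cv2.MORPH_OPEN,np.ones((7,7)))
    n,l,st,c=cv2.connectedComponentsWithStats(m); i=1+np.argmin([np.hypot(*(x-120)) if a[4]>600 else 999 for x,a in zip(c[1:],st[1:])])
    ys,xs=np.where(l==i); X=np.arange(xs.min()+4,xs.max()-3); Y=[ys[xs==x].mean() for x in X]; a,b=np.polyfit(X,Y,1)
    e0,e1=xs.min(),xs.max(); xm=(e0+e1+1)/2; t=np.radians(head); c_,q=np.cos(t),np.sin(t)
    l_=np.array([(xm-120)/k,(a*xm+b-120)/k]); mid=np.array(guess)+l_@np.array([[c_,q],[-q,c_]]); hd=head+np.degrees(np.arctan(a)); t=np.radians(hd)
    return mid.round(4),round(hd,1),round((e1-e0+1)/k,4),round((st[i][3])/k,4),(mid-.006*np.array([np.cos(t),np.sin(t)])).round(4)
E
python3 - <<'E'
from h import *
s=r.snapshot("wrist"); f=tube_fit(s,[.52,-.343],8.0); print(f); print("top",tube_fit(r.snapshot("top"),[.52,-.343],8.0))
print(delta([*f[4],-.027],f[1]+90))
t=r.snapshot("top")
for g,hd in (([.4585,.138],26.4),([.479,.223],19.5),([.473,.299],6.0),([.468,.383],-17.0)): print(tube_fit(t,g,hd))
E
```

```text
(array([ 0.5239, -0.3431]), np.float64(10.5), np.float64(0.0866), np.float64(0.0183), array([ 0.518 , -0.3441]))
top (array([ 0.5311, -0.3593]), np.float64(4.6), np.float64(0.0898), np.float64(0.0729), array([ 0.5251, -0.3598]))
(array([ 0.  , -0.21, 12.67]), array([ 0.1, -0. , -2.3]))
(array([0.4624, 0.1384]), np.float64(27.7), np.float64(0.0843), np.float64(0.0188), array([0.4571, 0.1356]))
(array([0.4841, 0.2237]), np.float64(19.1), np.float64(0.0843), np.float64(0.0192), array([0.4784, 0.2217]))
(array([0.478 , 0.2995]), np.float64(6.5), np.float64(0.0843), np.float64(0.0206), array([0.4721, 0.2988]))
(array([0.4722, 0.3819]), np.float64(-17.9), np.float64(0.0839), np.float64(0.0206), array([0.4665, 0.3837]))
```

Request:
carry_out:
  rows:
    - [[0, -0.2, 4], [0, 0, -1.5], 0.5]
    - [[0, -0.2, 8], [0, 0, -1.5], 0.5]
    - [[0, -0.2, 11], [0, 0, -1.5], 0.5]
    - [[0, -0.2, 12.2], [0, 0, -1.5], 0.5]
    - [[0, -0.2, 12.7], [0, 0, -1.5], 0.5]
    - [[0, -0.2, 12.7], [0, 0, -1.5], 0.7]
    - [[0, -0.2, 12.7], [0, 0, -1.5], 1]
    - [[0, -0.2, 12.7], [0, 0, -1.5], 1]
    - [[0, -0.2, 12.7], [0, 0, -1.5], 1]
    - [[0, -0.2, 12.7], [0, 0, -1.5], 1]
    - [[0, -0.2, 12.7], [0, 0, -1.5], 1]
  newtons: 20

```text
clock: 13.95
tool_pos: [0.5187, -0.3463, -0.0259]
eef_rot: [-0.083, 0.997, -0.001, 0.001]
contact_force: [-2.1, 1.1, 11.7]
opening: 0.006
finger_force: 5.5
```

Request:
carry_out:
  rows:
    - [[0, 0, -1], [0, 0, 0], 0.6]
    - [[0, 0, -2], [0, 0, 0], 0.5]
    - [[0, 0, -4], [0, 0, 0], 0.5]
    - [[0, 0, -8], [0, 0, 0], 0.5]
    - [[0, 0, -8], [0, 0, 0], 0.5]
    - [[0, 0, -8], [0, 0, 0], 0.5]

```text
clock: 14.55
tool_pos: [0.5187, -0.3463, 0.0539]
eef_rot: [-0.083, 0.997, -0.001, 0.001]
contact_force: [-0.4, 0.5, 0.7]
opening: 0.496
finger_force: 0.0
```

Run:
```python
from h import *
s=r.snapshot("wrist"); f=tube_fit(s,[.524,-.343],8.0); print(f);print(tubes(s)); st=r.get_state(); print(st["tool_pos"],st["opening"])
print(delta([*f[4],-.036],f[1]+90))
crop(s,"w11",130,120,430,340,2.6)
```

```text
(array([ 0.5242, -0.3447]), np.float64(12.6), np.float64(0.0871), np.float64(0.0206), array([ 0.5184, -0.346 ]))
[('blue', [266, 255, 21, 25, 428], array([276.2, 267.2]), array([ 0.5546, -0.3379]))]
[ 0.51777505 -0.34590823  0.05277823] 0.4988994470844521
(array([-0.06, -0.02,  8.88]), array([-0. , -0. , -3.1]))
```

View pics/w11.png

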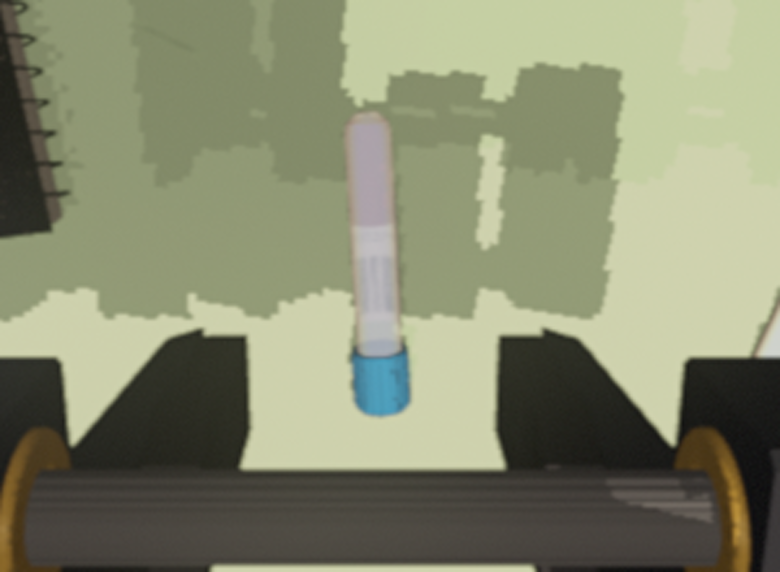

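The tube lies centred between the fingers at about column 378, with a 3° lean. The earlier closing was simply too high, so I go down another 10 mm.

Request:
carry_out:
  rows:
    - [[0, 0, 3], [0, 0, -3], 0.5]
    - [[0, 0, 6], [0, 0, -3], 0.5]
    - [[0, 0, 7.8], [0, 0, -3], 0.5]
    - [[0, 0, 8.4], [0, 0, -3], 0.5]
    - [[0, 0, 8.8], [0, 0, -3], 0.5]
    - [[0, 0, 8.8], [0, 0, -3], 0.5]

```text
clock: 15.2
tool_pos: [0.518, -0.3457, -0.0356]
eef_rot: [-0.109, 0.994, 0.0, -0.0]
contact_force: [-0.5, -0.6, 0.1]
opening: 0.5
finger_force: 0.0
```

Request:
carry_out:
  rows:
    - [[0, 0, 0.1], [0, 0, 0], 0.7]
    - [[0, 0, 0.1], [0, 0, 0], 1]
    - [[0, 0, 0.1], [0, 0, 0], 1]
    - [[0, 0, 0.1], [0, 0, 0], 1]
    - [[0, 0, 0.1], [0, 0, 0], 1]
    - [[0, 0, 0.1], [0, 0, 0], 1]

```text
clock: 15.8
tool_pos: [0.5183, -0.346, -0.0361]
eef_rot: [-0.109, 0.994, -0.0, 0.0]
contact_force: [-0.4, -0.4, 2.2]
opening: 0.134
finger_force: 20.0
```

```bash
cat >> h.py <<'E'
TH=np.radians(-9.157); TT=np.array([.5044,-.085]); CY=[-.053,-.009,.035,.079,.123]
def tw(x,y): c,q=np.cos(TH),np.sin(TH); return TT+np.array([c*x-q*y,q*x+c*y])
E
python3 - <<'E'
from h import *
print(tw(.0007,-.053)); print(delta([*tw(.0007,-.053),.05],80.84)); print(r.get_state()["opening"])
E
```

```text
[ 0.49665664 -0.13743596]
(array([-2.42, 20.82, -8.62]), array([-0. ,  0. , 21.7]))
0.13397546037445945
```

Request:
carry_out:
  rows:
    - [[0, 0, -3], [0, 0, 0], 1]
    - [[0, 1, -7], [0, 0, 2], 1]
    - [[0, 4, -9], [0, 0, 6], 1]
    - [[-0.5, 8, -9], [0, 0, 11], 1]
    - [[-1, 12, -9], [0, 0, 16], 1]
    - [[-1.6, 15, -9], [0, 0, 20], 1]
    - [[-2.1, 18, -9], [0, 0, 21.7], 1]
    - [[-2.4, 20.8, -8.6], [0, 0, 21.7], 1]
    - [[-2.4, 20.8, -8.6], [0, 0, 21.7], 1]
    - [[-2.4, 20.8, -8.6], [0, 0, 21.7], 1]

```text
clock: 16.8
tool_pos: [0.4963, -0.1371, 0.0496]
eef_rot: [0.079, 0.997, -0.0, -0.0]
contact_force: [0.1, -0.8, 0.2]
opening: 0.134
finger_force: 20.0
```

```bash
cat >> h.py <<'E'
def supports(s):
    """rectified tray frame picture 1 mm/2px at z=.02"""
    L=[[-.064,-.142],[.064,-.142],[.064,.142],[-.064,.142]]
    src=np.float32([w2pix(s,[*tw(*l),.02]) for l in L]); dst=np.float32([[0,0],[256,0],[256,568],[0,568]])
    return cv2.warpPerspective(s["image"],cv2.getPerspectiveTransform(src,dst),(256,568))
E
python3 - <<'E'
from h import *
st=r.get_state();print(st["opening"],st["finger_force"],st["tool_pos"]); s=r.snapshot("wrist"); np.save("w12.npy",s,allow_pickle=True)
print(tubes(s,.094)); print(delta([*tw(.0007,-.053),-.019],80.84))
M=R.from_quat(st["eef_rot"]).as_matrix(); print("expect cap px",w2pix(s,st["tool_pos"]+M@[-.0393,0,-.044]))
E
```

```text
0.13406088342188655 19.999383687973022 [ 0.49634145 -0.13711541  0.04962501]
[('blue', [256, 337, 35, 32, 943], array([272.7, 351.2]), array([ 0.5371, -0.1439]))]
(array([-0.01,  0.1 ,  6.86]), array([-0.,  0., -0.]))
expect cap px [273.237702  347.0509135]
```

Request:
carry_out:
  rows:
    - [[0, 0, 3], [0, 0, 0], 1]
    - [[0, 0, 5], [0, 0, 0], 1]
    - [[0, 0, 6], [0, 0, 0], 1]
    - [[0, 0, 6.5], [0, 0, 0], 1]
    - [[0, 0, 6.8], [0, 0, 0], 1]
    - [[0, 0, 6.95], [0, 0, 0], 1]
    - [[0, 0, 6.95], [0, 0, 0], 1]

```text
clock: 17.55
tool_pos: [0.4967, -0.1372, -0.0193]
eef_rot: [0.08, 0.997, 0.0, 0.001]
contact_force: [-0.5, 1.1, 2.1]
opening: 0.131
finger_force: 20.0
```

Request:
carry_out:
  rows:
    - [[0, 0, 0.05], [0, 0, 0], 0.8]
    - [[0, 0, 0.05], [0, 0, 0], 0.72]
    - [[0, 0, 0.05], [0, 0, 0], 0.7]
    - [[0, 0, 0.05], [0, 0, 0], 0.7]
    - [[0, 0, -1.5], [0, 0, 0], 0.7]
    - [[0, 0, -4], [0, 0, 0], 0.7]
    - [[0, 0, -8], [0, 0, 0], 0.7]
    - [[0, 0, -12], [0, 0, 0], 0.6]
    - [[0, 0, -17], [0, 0, 0], 0.5]
    - [[0, 0, -21], [0, 0, 0], 0.5]
    - [[0, 0, -21], [0, 0, 0], 0.5]

```text
clock: 18.65
tool_pos: [0.4998, -0.1381, 0.1951]
eef_rot: [0.08, 0.997, -0.001, 0.005]
contact_force: [0.4, -0.5, 0.3]
opening: 0.503
finger_force: 0.0
```

```bash
cat >> h.py <<'E'
def capcheck(s):
    for n,_,c,_ in tubes(s):
        p=pix2w(s,*c,.026)[:2]-TT; c_,q=np.cos(TH),np.sin(TH); print(n,"tray xy of cap if at cradle height",np.round([c_*p[0]+q*p[1],-q*p[0]+c_*p[1]],4))
E
python3 - <<'E'
from h import *
s=r.snapshot("wrist"); st=r.get_state(); print(st["tool_pos"]); capcheck(s); print(tubes(s)); np.save("w13.npy",s,allow_pickle=True)
t=r.snapshot("top")
for g,hd in (([.4624,.1384],27),([.479,.223],19.5),([.473,.299],6.0),([.468,.383],-17.0)): print(tube_fit(t,g,hd))
f=[.4624,.1384]; print(delta([.4571,.1356,.06],27.7+90))
E
```

```text
[ 0.49796587 -0.13807727  0.19254371]
purple tray xy of cap if at cradle height [-0.0547  0.2196]
blue tray xy of cap if at cradle height [ 0.0383 -0.0523]
blue tray xy of cap if at cradle height [ 0.2197 -0.0313]
[('purple', [533, 115, 22, 20, 262], array([544.5, 125.5]), array([0.4874, 0.1511])), ('blue', [268, 207, 13, 15, 179], array([273.9, 214.3]), array([ 0.538 , -0.1433])), ('blue', [286, 354, 10, 7, 45], array([290.9, 357.2]), array([ 0.7275, -0.1518]))]
(array([0.4624, 0.1384]), np.float64(27.7), np.float64(0.0843), np.float64(0.0188), array([0.4571, 0.1356]))
(array([0.4839, 0.2236]), np.float64(18.8), np.float64(0.0848), np.float64(0.0192), array([0.4782, 0.2217]))
(array([0.478 , 0.2995]), np.float64(6.7), np.float64(0.0843), np.float64(0.0197), array([0.4721, 0.2988]))
(array([0.4723, 0.382 ]), np.float64(-17.9), np.float64(0.0839), np.float64(0.0206), array([0.4665, 0.3839]))
(array([ 8.27, 26.38, 13.05]), array([ -0.1,   0.1, -36.9]))
```

Request:
carry_out:
  rows:
    - [[1.2, 4, 1], [0, 0, -7], 0.5]
    - [[2.6, 8.5, 3], [0, 0, -14], 0.5]
    - [[4, 13, 6], [0, 0, -21], 0.5]
    - [[5.4, 17.5, 9], [0, 0, -28], 0.5]
    - [[6.8, 22, 11], [0, 0, -34], 0.5]
    - [[8.3, 26.4, 13], [0, 0, -36.9], 0.5]
    - [[8.3, 26.4, 13], [0, 0, -36.9], 0.5]
    - [[8.3, 26.4, 13], [0, 0, -36.9], 0.5]
    - [[8.3, 26.4, 13], [0, 0, -36.9], 0.5]

```text
clock: 19.65
tool_pos: [0.4553, 0.1347, 0.0592]
eef_rot: [-0.24, 0.971, -0.001, -0.002]
contact_force: [-0.4, -0.9, -0.2]
opening: 0.499
finger_force: 0.0
```

Run:
```python
from h import *
s=r.snapshot("wrist"); f=tube_fit(s,[.4624,.1384],27.7); print(f,r.get_state()["tool_pos"]); print(delta([*f[4],-.036],f[1]+90)); print(tubes(s))
```

```text
(array([0.4599, 0.1382]), np.float64(27.3), np.float64(0.0871), np.float64(0.0174), array([0.4546, 0.1354])) [0.45586255 0.1340896  0.05963847]
(array([0.03, 0.19, 9.56]), array([-0.1, -0.1,  0.3]))
[('purple', [264, 253, 20, 24, 421], array([273.6, 264.5]), array([0.4875, 0.1523]))]
```

Request:
carry_out:
  rows:
    - [[0, 0.15, 4], [0, 0, 0], 0.5]
    - [[0, 0.15, 7], [0, 0, 0], 0.5]
    - [[0, 0.15, 8.8], [0, 0, 0], 0.5]
    - [[0, 0.15, 9.4], [0, 0, 0], 0.5]
    - [[0, 0.15, 9.6], [0, 0, 0], 0.5]
    - [[0, 0.15, 9.6], [0, 0, 0], 0.6]
    - [[0, 0.15, 9.6], [0, 0, 0], 1]
    - [[0, 0.15, 9.6], [0, 0, 0], 1]
    - [[0, 0.15, 9.6], [0, 0, 0], 1]
    - [[0, 0.15, 9.6], [0, 0, 0], 1]
    - [[0, 0.15, 9.6], [0, 0, 0], 1]

```text
clock: 20.8
tool_pos: [0.4559, 0.1376, -0.0355]
eef_rot: [-0.24, 0.971, 0.0, 0.0]
contact_force: [0.8, -0.2, 5.1]
opening: 0.134
finger_force: 20.0
```

Run:
```python
from h import *
st=r.get_state();p=st["tool_pos"]; print(p,st["opening"],st["finger_force"])
hd=np.radians(27.3); cap=np.array([.4599,.1382])+.033*np.array([np.cos(hd),np.sin(hd)]); d=(cap-p[:2])@[np.cos(hd),np.sin(hd)]; print("cap ahead",d)
print(delta([*tw(.04-d,CY[4]),.05],80.84),tw(.04-d,CY[4]))
```

```text
[ 0.45591281  0.13764443 -0.03548605] 0.13442251650346 19.976312220096588
cap ahead 0.03679789484197498
(array([ -1.57, -12.32,  -8.55]), array([ 0. ,  0. , 36.9])) [0.52713556 0.0359229 ]
```

Request:
carry_out:
  rows:
    - [[0, 0, -3], [0, 0, 0], 1]
    - [[0, 0, -7], [0, 0, 5], 1]
    - [[-0.3, -2, -9], [0, 0, 12], 1]
    - [[-0.6, -5, -9], [0, 0, 19], 1]
    - [[-1, -8, -9], [0, 0, 26], 1]
    - [[-1.4, -11, -9], [0, 0, 33], 1]
    - [[-1.6, -12.3, -8.6], [0, 0, 36.9], 1]
    - [[-1.6, -12.3, -8.6], [0, 0, 36.9], 1]
    - [[-1.6, -12.3, -8.6], [0, 0, 36.9], 1]

```text
clock: 21.7
tool_pos: [0.5258, 0.0377, 0.0497]
eef_rot: [0.078, 0.997, 0.0, -0.001]
contact_force: [-0.8, 0.1, 0.3]
opening: 0.137
finger_force: 20.0
```

```bash
cat >> h.py <<'E'
def held(d,cy,zoff=.044):
    s=r.snapshot("wrist"); st=r.get_state(); M=R.from_quat(st["eef_rot"]).as_matrix(); print(st["opening"],st["finger_force"],st["tool_pos"])
    print([(x[0],x[1],x[2]) for x in tubes(s)],"expect cap px",w2pix(s,st["tool_pos"]+M@[-d,0,-zoff])); print(delta([*tw(.04-d,cy),-.0195],80.84))
E
python3 - <<'E'
from h import *
held(.0368,CY[4])
E
```

```text
0.13505939935365896 19.975546896457672 [0.52569469 0.03823135 0.04982702]
[('purple', [256, 337, 34, 26, 765], array([272.3, 348.3])), ('blue', [546, 144, 14, 23, 230], array([554.1, 153.8])), ('blue', [0, 264, 26, 28, 565], array([ 11.5, 278.5]))] expect cap px [274.37847944 342.29312491]
(array([-0.19, -0.21,  6.93]), array([ 0.1, -0.1,  0.3]))
```

Request:
carry_out:
  rows:
    - [[-0.1, -0.2, 3], [0, 0, 0.3], 1]
    - [[-0.1, -0.2, 5], [0, 0, 0.3], 1]
    - [[-0.1, -0.2, 6.2], [0, 0, 0.3], 1]
    - [[-0.1, -0.2, 6.8], [0, 0, 0.3], 1]
    - [[-0.1, -0.2, 7], [0, 0, 0.3], 1]
    - [[-0.1, -0.2, 7], [0, 0, 0.3], 1]
    - [[-0.1, -0.2, 7], [0, 0, 0.3], 0.8]
    - [[-0.1, -0.2, 7], [0, 0, 0.3], 0.72]
    - [[-0.1, -0.2, 7], [0, 0, 0.3], 0.7]
    - [[-0.1, -0.2, 7], [0, 0, 0.3], 0.7]
    - [[-0.1, -0.2, 5], [0, 0, 0.3], 0.7]
    - [[-0.1, -0.2, 2], [0, 0, 0.3], 0.7]

```text
clock: 22.95
tool_pos: [0.5264, 0.0338, 0.0294]
eef_rot: [0.082, 0.997, -0.001, -0.002]
contact_force: [-0.7, -1.5, 0.0]
opening: 0.301
finger_force: 0.0
```

Run:
```python
from h import *
s=r.snapshot("wrist"); capcheck(s); t=r.snapshot("top")
f=tube_fit(t,[.484,.2236],19); print(f,tube_fit(t,[.478,.2995],6.6)); print(delta([*f[4],.06],f[1]+90))
```

```text
purple tray xy of cap if at cradle height [0.0373 0.1234]
blue tray xy of cap if at cradle height [ 0.0361 -0.0435]
(array([0.484 , 0.2236]), np.float64(18.9), np.float64(0.0843), np.float64(0.0192), array([0.4783, 0.2217])) (array([0.4778, 0.2995]), np.float64(6.6), np.float64(0.0848), np.float64(0.0202), array([0.4718, 0.2988]))
(array([ 8.16, 17.66, -2.74]), array([  0. ,   0.3, -28.4]))
```

Request:
carry_out:
  rows:
    - [[1, 2, -3], [0, 0, -5], 0.6]
    - [[3, 6, -3], [0, 0, -12], 0.5]
    - [[5, 10, -3], [0, 0, -19], 0.5]
    - [[7, 14.5, -3], [0, 0, -26], 0.5]
    - [[8.1, 17.7, -2.7], [0, 0, -28.4], 0.5]
    - [[8.1, 17.7, -2.7], [0, 0, -28.4], 0.5]
    - [[8.1, 17.7, -2.7], [0, 0, -28.4], 0.5]
    - [[8.1, 17.7, -2.7], [0, 0, -28.4], 0.5]

```text
clock: 23.85
tool_pos: [0.4771, 0.2198, 0.0566]
eef_rot: [-0.163, 0.987, -0.001, -0.0]
contact_force: [-0.2, -0.6, -0.0]
opening: 0.5
finger_force: 0.0
```

Run:
```python
from h import *
s=r.snapshot("wrist"); f=tube_fit(s,[.482,.2236],19); print(f,r.get_state()["tool_pos"]); print(delta([*f[4],-.036],f[1]+90)); print(tubes(s))
```

```text
(array([0.481, 0.223]), np.float64(18.9), np.float64(0.0875), np.float64(0.0165), array([0.4753, 0.2211])) [0.47722468 0.21965293 0.05677785]
(array([0.13, 0.21, 9.28]), array([-0.1, -0.1, -0.1]))
[('blue', [266, 253, 20, 24, 423], array([275.5, 264.7]), array([0.5104, 0.2331]))]
```

Request:
carry_out:
  rows:
    - [[0.1, 0.2, 4], [0, 0, 0], 0.5]
    - [[0.1, 0.2, 7], [0, 0, 0], 0.5]
    - [[0.1, 0.2, 8.6], [0, 0, 0], 0.5]
    - [[0.1, 0.2, 9.1], [0, 0, 0], 0.5]
    - [[0.1, 0.2, 9.3], [0, 0, 0], 0.5]
    - [[0.1, 0.2, 9.3], [0, 0, 0], 0.6]
    - [[0.1, 0.2, 9.3], [0, 0, 0], 1]
    - [[0.1, 0.2, 9.3], [0, 0, 0], 1]
    - [[0.1, 0.2, 9.3], [0, 0, 0], 1]
    - [[0.1, 0.2, 9.3], [0, 0, 0], 1]
    - [[0.1, 0.2, 9.3], [0, 0, 0], 1]

```text
clock: 25.0
tool_pos: [0.4756, 0.2237, -0.0354]
eef_rot: [-0.165, 0.986, 0.0, 0.0]
contact_force: [-0.1, -0.3, 4.9]
opening: 0.133
finger_force: 19.9
```

```bash
cat >> h.py <<'E'
def after_grip(mid,hd,cy):
    st=r.get_state();p=st["tool_pos"]; print(p,st["opening"],st["finger_force"])
    u=np.array([np.cos(np.radians(hd)),np.sin(np.radians(hd))]); d=(np.array(mid)+.033*u-p[:2])@u; print("cap ahead",d,delta([*tw(.04-d,cy),.05],80.84))
E
python3 -c "
from h import *
after_grip([.481,.223],18.9,CY[3])"
```

```text
[ 0.47559927  0.22366706 -0.03544268] 0.13254252159005347 19.939152002334595
cap ahead 0.037893483826224164 (array([  3.39, -23.26,  -8.55]), array([ 0. ,  0. , 28.1]))
```

Request:
carry_out:
  rows:
    - [[0, 0, -3], [0, 0, 0], 1]
    - [[0, -1, -7], [0, 0, 3], 1]
    - [[0.5, -4, -9], [0, 0, 8], 1]
    - [[1, -8, -9], [0, 0, 13], 1]
    - [[1.6, -12, -9], [0, 0, 18], 1]
    - [[2.2, -16, -9], [0, 0, 23], 1]
    - [[2.9, -20, -9], [0, 0, 28], 1]
    - [[3.3, -22.5, -8.6], [0, 0, 28.1], 1]
    - [[3.3, -23.3, -8.6], [0, 0, 28.1], 1]
    - [[3.3, -23.3, -8.6], [0, 0, 28.1], 1]
    - [[3.3, -23.3, -8.6], [0, 0, 28.1], 1]

```text
clock: 26.1
tool_pos: [0.5197, -0.0052, 0.0502]
eef_rot: [0.079, 0.997, 0.001, 0.0]
contact_force: [-0.6, 0.2, -0.7]
opening: 0.137
finger_force: 19.9
```

```bash
python3 -c "
from h import *
held(.0379,CY[3])"
```

```text
0.13460008394804215 19.937062561511993 [ 0.51964973 -0.00490614  0.05023523]
[('blue', [60, 263, 29, 28, 603], array([ 74.2, 277.3])), ('blue', [256, 337, 33, 29, 811], array([271.8, 349.7]))] expect cap px [273.84509439 344.3015922 ]
(array([ 0.02, -0.26,  6.97]), array([ 0.1, -0. ,  0.2]))
```

Request:
carry_out:
  rows:
    - [[0, -0.2, 3], [0, 0, 0], 1]
    - [[0, -0.2, 5], [0, 0, 0], 1]
    - [[0, -0.2, 6.2], [0, 0, 0], 1]
    - [[0, -0.2, 6.8], [0, 0, 0], 1]
    - [[0, -0.2, 7], [0, 0, 0], 1]
    - [[0, -0.2, 7], [0, 0, 0], 1]
    - [[0, -0.2, 7], [0, 0, 0], 0.8]
    - [[0, -0.2, 7], [0, 0, 0], 0.74]
    - [[0, -0.2, 7], [0, 0, 0], 0.72]
    - [[0, -0.2, 7], [0, 0, 0], 0.72]
    - [[0, -0.2, 5], [0, 0, 0], 0.72]
    - [[0, -0.2, 0], [0, 0, 0], 0.72]

```text
clock: 27.35
tool_pos: [0.5168, -0.0097, 0.048]
eef_rot: [0.079, 0.997, -0.001, -0.004]
contact_force: [0.5, -0.6, 0.5]
opening: 0.28
finger_force: 0.0
```

Run:
```python
from h import *
s=r.snapshot("wrist"); capcheck(s); t=r.snapshot("top")
f=tube_fit(t,[.478,.2995],6.6); print(f,tube_fit(t,[.472,.382],-17.9)); print(delta([f[4][0]-.002,f[4][1],.06],f[1]+90))
```

```text
purple tray xy of cap if at cradle height [0.0332 0.1276]
blue tray xy of cap if at cradle height [ 0.0328 -0.0581]
blue tray xy of cap if at cradle height [0.0394 0.0793]
(array([0.478 , 0.2995]), np.float64(6.7), np.float64(0.0843), np.float64(0.0202), array([0.472 , 0.2988])) (array([0.4722, 0.382 ]), np.float64(-18.0), np.float64(0.0839), np.float64(0.0206), array([0.4665, 0.3838]))
(array([10.13, 29.59, -0.58]), array([  0.1,   0.5, -15.9]))
```

Request:
carry_out:
  rows:
    - [[1, 3, -3], [0, 0, -2], 0.6]
    - [[2.5, 7.5, -3], [0, 0, -5], 0.5]
    - [[4, 12, -3], [0, 0, -8], 0.5]
    - [[5.6, 16.5, -3], [0, 0, -11], 0.5]
    - [[7.2, 21, -3], [0, 0, -14], 0.5]
    - [[8.7, 25.5, -2], [0, 0, -15.9], 0.5]
    - [[10, 29.5, -0.6], [0, 0, -15.9], 0.5]
    - [[10.1, 29.6, -0.6], [0, 0, -15.9], 0.5]
    - [[10.1, 29.6, -0.6], [0, 0, -15.9], 0.5]
    - [[10.1, 29.6, -0.6], [0, 0, -15.9], 0.5]

```text
clock: 28.45
tool_pos: [0.4672, 0.2965, 0.0558]
eef_rot: [-0.058, 0.998, -0.001, -0.0]
contact_force: [0.8, 0.9, 0.3]
opening: 0.504
finger_force: 0.0
```

Run:
```python
from h import *
s=r.snapshot("wrist"); f=tube_fit(s,[.477,.2995],6.6); print(f,r.get_state()["tool_pos"]); print(delta([*f[4],-.036],f[1]+90)); print(tubes(s))
```

```text
(array([0.4755, 0.2989]), np.float64(5.8), np.float64(0.0875), np.float64(0.017), array([0.4695, 0.2983])) [0.46750853 0.29634128 0.05603951]
(array([-0.22,  0.19,  9.2 ]), array([-0.1,  0. ,  0.8]))
[('purple', [264, 258, 21, 24, 430], array([274.4, 269.5]), array([0.5061, 0.302 ])), ('blue', [362, 255, 22, 23, 232], array([372.9, 265.7]), array([0.4948, 0.3726]))]
```

Request:
carry_out:
  rows:
    - [[-0.2, 0.2, 4], [0, 0, 0.5], 0.5]
    - [[-0.2, 0.2, 7], [0, 0, 0.5], 0.5]
    - [[-0.2, 0.2, 8.5], [0, 0, 0.5], 0.5]
    - [[-0.2, 0.2, 9], [0, 0, 0.5], 0.5]
    - [[-0.2, 0.2, 9.2], [0, 0, 0.5], 0.5]
    - [[-0.2, 0.2, 9.2], [0, 0, 0.5], 0.6]
    - [[-0.2, 0.2, 9.2], [0, 0, 0.5], 1]
    - [[-0.2, 0.2, 9.2], [0, 0, 0.5], 1]
    - [[-0.2, 0.2, 9.2], [0, 0, 0.5], 1]
    - [[-0.2, 0.2, 9.2], [0, 0, 0.5], 1]
    - [[-0.2, 0.2, 9.2], [0, 0, 0.5], 1]

```text
clock: 29.6
tool_pos: [0.4688, 0.3012, -0.0354]
eef_rot: [-0.055, 0.999, 0.0, 0.0]
contact_force: [-0.3, 0.4, 4.5]
opening: 0.132
finger_force: 20.0
```

```bash
python3 -c "
from h import *
after_grip([.4755,.2989],6.2,CY[2])"
```

```text
[ 0.46880395  0.30115979 -0.03541867] 0.13221402553333877 19.950281381607056
cap ahead 0.03941282388201638 (array([ -0.32, -35.41,  -8.55]), array([ 0. ,  0. , 15.4]))
```

Request:
carry_out:
  rows:
    - [[0, 0, -3], [0, 0, 0], 1]
    - [[0, -1.5, -7], [0, 0, 2], 1]
    - [[0, -5.5, -9], [0, 0, 4], 1]
    - [[0, -10, -9], [0, 0, 6], 1]
    - [[0, -14.5, -9], [0, 0, 8], 1]
    - [[-0.1, -19, -9], [0, 0, 10], 1]
    - [[-0.2, -23.5, -9], [0, 0, 12], 1]
    - [[-0.3, -28, -9], [0, 0, 14], 1]
    - [[-0.3, -32, -9], [0, 0, 15.4], 1]
    - [[-0.3, -35, -8.6], [0, 0, 15.4], 1]
    - [[-0.3, -35.4, -8.6], [0, 0, 15.4], 1]
    - [[-0.3, -35.4, -8.6], [0, 0, 15.4], 1]

```text
clock: 30.8
tool_pos: [0.5098, -0.0511, 0.0499]
eef_rot: [0.081, 0.997, 0.0, -0.0]
contact_force: [0.3, 1.2, -1.0]
opening: 0.131
finger_force: 19.9
```

```bash
python3 -c "
from h import *
held(.0394,CY[2])"
```

```text
0.1353113839335334 19.948977828025818 [ 0.51004421 -0.04935399  0.05008998]
[('purple', [256, 337, 33, 31, 892], array([272.1, 350.5]))] expect cap px [277.07307029 347.14666271]
(array([-0.07, -0.12,  6.96]), array([ 0.1, -0. ,  0. ]))
```

Request:
carry_out:
  rows:
    - [[0, -0.1, 3], [0, 0, 0], 1]
    - [[0, -0.1, 5], [0, 0, 0], 1]
    - [[0, -0.1, 6.2], [0, 0, 0], 1]
    - [[0, -0.1, 6.8], [0, 0, 0], 1]
    - [[0, -0.1, 7], [0, 0, 0], 1]
    - [[0, -0.1, 7], [0, 0, 0], 1]
    - [[0, -0.1, 7], [0, 0, 0], 0.8]
    - [[0, -0.1, 7], [0, 0, 0], 0.74]
    - [[0, -0.1, 7], [0, 0, 0], 0.72]
    - [[0, -0.1, 7], [0, 0, 0], 0.72]
    - [[0, -0.1, 5], [0, 0, 0], 0.72]
    - [[0, -0.1, 0], [0, 0, 0], 0.72]

```text
clock: 32.05
tool_pos: [0.5074, -0.0513, 0.0481]
eef_rot: [0.079, 0.997, -0.0, -0.004]
contact_force: [0.5, -0.2, -0.3]
opening: 0.278
finger_force: 0.0
```

Run:
```python
from h import *
s=r.snapshot("wrist"); capcheck(s); t=r.snapshot("top")
f=tube_fit(t,[.472,.382],-17.9); print(f); print(delta([f[4][0]-.002,f[4][1]-.001,.06],f[1]+90))
```

```text
purple tray xy of cap if at cradle height [0.0376 0.0353]
(array([0.472, 0.382]), np.float64(-17.9), np.float64(0.0834), np.float64(0.0206), array([0.4663, 0.3839]))
(array([11.75, 42.12, -0.6 ]), array([0.1, 0.4, 8.7]))
```

Request:
carry_out:
  rows:
    - [[1, 3, -3], [0, 0, 1], 0.6]
    - [[2.2, 7.5, -3], [0, 0, 2], 0.5]
    - [[3.4, 12, -3], [0, 0, 3], 0.5]
    - [[4.6, 16.5, -3], [0, 0, 4], 0.5]
    - [[5.8, 21, -3], [0, 0, 5], 0.5]
    - [[7, 25.5, -3], [0, 0, 6], 0.5]
    - [[8.3, 30, -3], [0, 0, 7], 0.5]
    - [[9.6, 34.5, -3], [0, 0, 8], 0.5]
    - [[10.8, 38.5, -2], [0, 0, 8.7], 0.5]
    - [[11.7, 42, -0.6], [0, 0, 8.7], 0.5]
    - [[11.7, 42, -0.6], [0, 0, 8.7], 0.5]
    - [[11.7, 42, -0.6], [0, 0, 8.7], 0.5]

```text
clock: 33.35
tool_pos: [0.4603, 0.3817, 0.0551]
eef_rot: [0.154, 0.988, -0.001, -0.0]
contact_force: [0.5, -1.3, 0.2]
opening: 0.503
finger_force: 0.0
```

Run:
```python
from h import *
s=r.snapshot("wrist"); f=tube_fit(s,[.470,.382],-17.9); print(f,r.get_state()["tool_pos"]); print(delta([*f[4],-.036],f[1]+90)); print(tubes(s))
```

```text
(array([0.4698, 0.3814]), np.float64(-18.3), np.float64(0.0871), np.float64(0.017), array([0.4641, 0.3833])) [0.46122587 0.38008826 0.05551333]
(array([-0.17,  0.41,  9.15]), array([-0.1,  0. ,  0.4]))
[('blue', [267, 259, 20, 24, 422], array([276.4, 270.8]), array([0.4992, 0.3716]))]
```

Request:
carry_out:
  rows:
    - [[-0.2, 0.3, 4], [0, 0, 0.4], 0.5]
    - [[-0.2, 0.3, 7], [0, 0, 0.4], 0.5]
    - [[-0.2, 0.3, 8.5], [0, 0, 0.4], 0.5]
    - [[-0.2, 0.3, 9], [0, 0, 0.4], 0.5]
    - [[-0.2, 0.3, 9.15], [0, 0, 0.4], 0.5]
    - [[-0.2, 0.3, 9.15], [0, 0, 0.4], 0.6]
    - [[-0.2, 0.3, 9.15], [0, 0, 0.4], 1]
    - [[-0.2, 0.3, 9.15], [0, 0, 0.4], 1]
    - [[-0.2, 0.3, 9.15], [0, 0, 0.4], 1]
    - [[-0.2, 0.3, 9.15], [0, 0, 0.4], 1]
    - [[-0.2, 0.3, 9.15], [0, 0, 0.4], 1]

```text
clock: 34.5
tool_pos: [0.4642, 0.3842, -0.0349]
eef_rot: [0.159, 0.987, 0.0, 0.0]
contact_force: [-0.2, 0.5, 3.4]
opening: 0.134
finger_force: 20.0
```

```bash
python3 -c "
from h import *
after_grip([.4698,.3814],-18.2,CY[1])"
```

```text
[ 0.46419106  0.38423375 -0.03490248] 0.13391060252709328 19.993996918201447
cap ahead 0.03921341970089979 (array([-18.73, -44.18,  -8.52]), array([ 0. ,  0. , -9.1]))
```

Request:
carry_out:
  rows:
    - [[0, 0, -3], [0, 0, 0], 1]
    - [[-0.5, -1.2, -7], [0, 0, -1], 1]
    - [[-2, -4.8, -9], [0, 0, -2], 1]
    - [[-3.8, -9, -9], [0, 0, -3], 1]
    - [[-5.6, -13.2, -9], [0, 0, -4], 1]
    - [[-7.4, -17.5, -9], [0, 0, -5], 1]
    - [[-9.2, -21.7, -9], [0, 0, -6], 1]
    - [[-11, -26, -9], [0, 0, -7], 1]
    - [[-12.8, -30.2, -9], [0, 0, -8], 1]
    - [[-14.6, -34.5, -9], [0, 0, -9.1], 1]
    - [[-16.4, -38.7, -9], [0, 0, -9.1], 1]
    - [[-18, -42.5, -9], [0, 0, -9.1], 1]

```text
clock: 35.7
tool_pos: [0.5016, -0.0787, 0.0545]
eef_rot: [0.08, 0.997, -0.0, -0.0]
contact_force: [0.4, 0.0, -0.7]
opening: 0.133
finger_force: 20.0
```

Request:
carry_out:
  rows:
    - [[-0.5, -1.75, 0.2], [0, 0, 0], 1]
    - [[-0.5, -1.75, 0.4], [0, 0, 0], 1]
    - [[-0.5, -1.75, 0.4], [0, 0, 0], 1]

```text
clock: 36.0
tool_pos: [0.5038, -0.0932, 0.0503]
eef_rot: [0.08, 0.997, 0.001, -0.0]
contact_force: [-0.7, 0.4, -0.6]
opening: 0.133
finger_force: 20.0
```

```bash
python3 -c "
from h import *
held(.0392,CY[1])"
```

```text
0.1324852742584911 19.993715286254883 [ 0.50389606 -0.09217719  0.050488  ]
[('purple', [454, 263, 29, 30, 602], array([467.8, 279. ])), ('blue', [256, 337, 35, 29, 857], array([272.5, 350. ]))] expect cap px [275.49631624 346.88509327]
(array([-0.02, -0.19,  7.  ]), array([ 0.1, -0. ,  0.1]))
```

Request:
carry_out:
  rows:
    - [[0, -0.15, 3], [0, 0, 0], 1]
    - [[0, -0.15, 5], [0, 0, 0], 1]
    - [[0, -0.15, 6.2], [0, 0, 0], 1]
    - [[0, -0.15, 6.8], [0, 0, 0], 1]
    - [[0, -0.15, 7], [0, 0, 0], 1]
    - [[0, -0.15, 7], [0, 0, 0], 1]
    - [[0, -0.15, 7], [0, 0, 0], 0.8]
    - [[0, -0.15, 7], [0, 0, 0], 0.74]
    - [[0, -0.15, 7], [0, 0, 0], 0.72]
    - [[0, -0.15, 7], [0, 0, 0], 0.72]
    - [[0, -0.15, 5], [0, 0, 0], 0.72]
    - [[0, -0.15, 0], [0, 0, 0], 0.72]

```text
clock: 37.25
tool_pos: [0.5013, -0.0952, 0.0486]
eef_rot: [0.079, 0.997, -0.0, -0.004]
contact_force: [0.8, -0.8, 0.0]
opening: 0.281
finger_force: 0.0
```

Request:
carry_out:
  rows:
    - [[-0.5, 1, -5], [0, 0, 0], 0.72]
    - [[-1, 2, -10], [0, 0, 0], 0.8]
    - [[-2, 4, -14], [0, 0, 0], 1]
    - [[-2, 4, -14], [0, 0, 0], 1]
    - [[-2, 4, -14], [0, 0, 0], 1]
    - [[-2, 4, -14], [0, 0, 0], 1]

```text
clock: 37.85
tool_pos: [0.5281, -0.0604, 0.1892]
eef_rot: [0.08, 0.997, -0.001, -0.002]
contact_force: [-0.9, -1.0, 0.8]
opening: 0.004
finger_force: 0.0
```

Run:
```python
from h import *
st=r.get_state();print(st["tool_pos"],st["opening"]);s=r.snapshot("wrist"); capcheck(s); crop(s,"fin",0,0,560,420,1.4); np.save("fin.npy",s,allow_pickle=True)
print(w2pix(s,[*tw(0,-.107),.017])*1.4)
```

```text
[ 0.52813207 -0.06041229  0.1891592 ] 0.0039899974525078406
purple tray xy of cap if at cradle height [0.0368 0.0355]
purple tray xy of cap if at cradle height [0.0376 0.1232]
blue tray xy of cap if at cradle height [ 0.0383 -0.0522]
blue tray xy of cap if at cradle height [ 0.0378 -0.0083]
blue tray xy of cap if at cradle height [0.0385 0.0795]
[201.9219744  232.45313722]
```

View pics/fin.png

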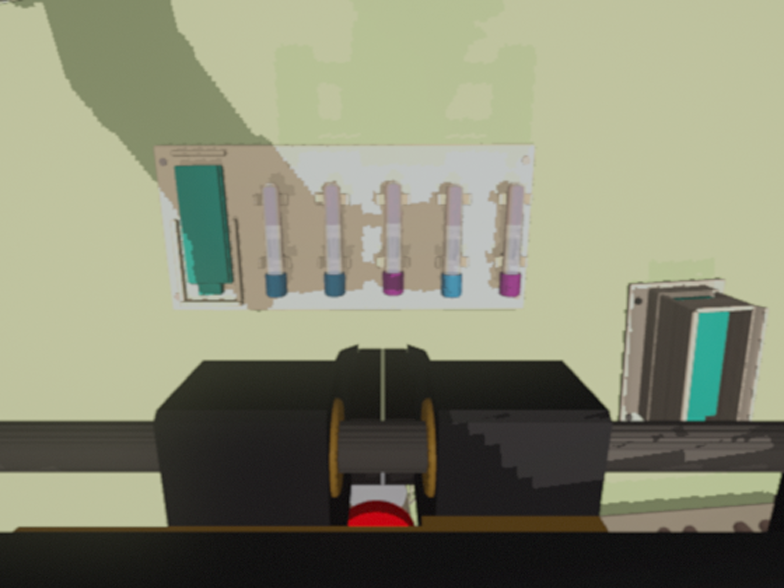

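All five tubes lie in cradles with their caps at +x, and the mailer is inside the bay at about (204,228). I check the mailer's pose numerically.

Run:
```python
from h import *
s=np.load("fin.npy",allow_pickle=True).item()
h=cv2.cvtColor(s["image"],cv2.COLOR_RGB2HSV); m=cv2.inRange(h,(76,90,40),(97,255,255)); n,l,st,c=cv2.connectedComponentsWithStats(m)
i=[k for k in range(1,n) if 100<c[k][0]<190 and st[k][4]>300][0]; ys,xs=np.where(l==i)
C,Q=np.cos(TH),np.sin(TH); P=np.array([np.array([[C,Q],[-Q,C]])@(pix2w(s,x,y,.017)[:2]-TT) for x,y in zip(xs,ys)]).astype(np.float32)
print(cv2.minAreaRect(P*1000), P.min(0),P.max(0))
for a in (-.04,-.02,0,.02,.035):
    q=P[abs(P[:,0]-a)<.002]; print(a,q[:,1].min(),q[:,1].max())
# guides
print(delta([.6195,.316,.12],80.84))
```

```text
((-1.0309638977050781, -105.17770385742188), (95.07744598388672, 33.94096374511719), 0.5288836359977722) [-0.048555   -0.12225955] [ 0.0464512  -0.08789092]
-0.04 -0.12188762 -0.089043766
-0.02 -0.12178425 -0.08867841
0 -0.12200952 -0.088302225
0.02 -0.12179272 -0.08888954
0.035 -0.121344164 -0.08789092
(array([-3.04, 38.63,  6.82]), array([-0.1, -0.2, -0. ]))
```

Request:
carry_out:
  rows:
    - [[0, 4, 0], [0, 0, 0], 1]
    - [[0, 8.5, 0], [0, 0, 0], 1]
    - [[0, 13, 0], [0, 0, 0], 1]
    - [[0, 17.5, 0], [0, 0, 0], 1]
    - [[-0.5, 22, 0], [0, 0, 0], 1]
    - [[-1, 26.5, 0], [0, 0, 0], 1]
    - [[-1.5, 31, 0], [0, 0, 0], 1]
    - [[-2, 35, 1], [0, 0, 0], 1]
    - [[-3, 38.6, 3], [0, 0, 0], 1]
    - [[-3, 38.6, 5], [0, 0, 0], 1]
    - [[-3, 38.6, 6.8], [0, 0, 0], 1]
    - [[-3, 38.6, 6.8], [0, 0, 0], 1]

```text
clock: 39.1
tool_pos: [0.618, 0.3144, 0.1174]
eef_rot: [0.08, 0.997, -0.003, -0.004]
contact_force: [-0.2, -0.1, 0.3]
opening: 0.002
finger_force: 0.0
```

Request:
carry_out:
  rows:
    - [[0, 0, 4], [0, 0, 0], 1]
    - [[0, 0, 7], [0, 0, 0], 1]
    - [[0, 0, 8.5], [0, 0, 0], 1]
    - [[0, 0, 9.3], [0, 0, 0], 1]
    - [[0, 0, 9.6], [0, 0, 0], 1]
    - [[0, 0, 9.6], [0, 0, 0], 1]

```text
clock: 39.7
tool_pos: [0.6215, 0.3174, 0.0275]
eef_rot: [0.08, 0.997, 0.0, 0.001]
contact_force: [0.5, 0.3, -0.8]
opening: 0.007
finger_force: 0.0
```

Run:
```python
from h import *
st=r.get_state();print(st["tool_pos"],st["contact_force"],delta([.6197,.316,.01],80.84))
```

```text
[0.62146724 0.31741896 0.02752731] [ 0.54488135  0.25848778 -0.8123893 ] (array([ 0.15, -0.17,  1.75]), array([ 0.1,  0.1, -0. ]))
```

Now I press slowly and watch the force: contact should start at 2 N and reach 7 N or more at the stop.

Request:
carry_out:
  rows:
    - [[0.1, -0.1, 0.4], [0, 0, 0], 1]
    - [[0.1, -0.1, 0.8], [0, 0, 0], 1]
    - [[0.1, -0.1, 1.2], [0, 0, 0], 1]
    - [[0.1, -0.1, 1.5], [0, 0, 0], 1]
    - [[0.1, -0.1, 1.7], [0, 0, 0], 1]
    - [[0.1, -0.1, 1.7], [0, 0, 0], 1]

```text
clock: 40.3
tool_pos: [0.6201, 0.3164, 0.01]
eef_rot: [0.08, 0.997, 0.0, 0.0]
contact_force: [-0.2, -0.4, 5.2]
opening: 0.007
finger_force: 2.5
```

Request:
carry_out:
  rows:
    - [[0, 0, 0.2], [0, 0, 0], 1]
    - [[0, 0, 0.35], [0, 0, 0], 1]
    - [[0, 0, 0.45], [0, 0, 0], 1]
    - [[0, 0, 0.5], [0, 0, 0], 1]
    - [[0, 0, 0.5], [0, 0, 0], 1]
    - [[0, 0, 0.5], [0, 0, 0], 1]

```text
clock: 40.9
tool_pos: [0.6201, 0.3164, 0.0068]
eef_rot: [0.08, 0.997, 0.0, 0.001]
contact_force: [-2.4, -2.9, 14.4]
opening: 0.007
finger_force: 7.4
```

At 14 N it is on the stop. I retract clear.

Request:
carry_out:
  rows:
    - [[0, 0, 0.05], [0, 0, 0], 1]
    - [[0, 0, 0.05], [0, 0, 0], 1]
    - [[0, 0, -1], [0, 0, 0], 1]
    - [[0, 0, -3], [0, 0, 0], 1]
    - [[0, 0, -7], [0, 0, 0], 1]
    - [[0, 0, -11], [0, 0, 0], 1]
    - [[3, -4, -14], [0, 0, 0], 1]
    - [[6, -8, -14], [0, 0, 0], 1]
    - [[6, -8, -14], [0, 0, 0], 1]
    - [[6, -8, -14], [0, 0, 0], 1]
    - [[6, -8, -14], [0, 0, 0], 1]

```text
clock: 42.0
tool_pos: [0.5488, 0.2479, 0.1446]
eef_rot: [0.08, 0.997, 0.001, 0.001]
contact_force: [-0.2, -0.1, 0.3]
opening: 0.005
finger_force: 0.0
```

Run:
```python
from h import *
s=r.snapshot("top"); capcheck(s); s=r.snapshot("wrist"); capcheck(s); st=r.get_state(); print(st["tool_pos"],st["qd"].round(3))
p,k=axis(s,[.62,.316],-9,.03,.056); g=cv2.cvtColor(p,cv2.COLOR_RGB2GRAY); m=(g<45).astype(np.uint8); n,l,a,c=cv2.connectedComponentsWithStats(m); print([(x.tolist(),y.round()) for x,y in zip(a[1:],c[1:]) if x[4]>1000],k)
```

```text
purple tray xy of cap if at cradle height [0.0398 0.1241]
purple tray xy of cap if at cradle height [0.0381 0.1245]
blue tray xy of cap if at cradle height [0.0387 0.0842]
[0.54890098 0.24841063 0.14436111] [-0.002  0.002 -0.     0.004  0.001  0.001 -0.001]
[([47, 0, 193, 240, 39336], array([155., 119.]))] 4000.0
```

Run:
```python
from h import *
s=r.snapshot("top"); im=cv2.cvtColor(s["image"],cv2.COLOR_RGB2HSV)
for n,lo,hi in (("p",(130,45,40),(170,255,255)),("b",(95,60,40),(115,255,255))):
    k,l,st,c=cv2.connectedComponentsWithStats(cv2.inRange(im,lo,hi))
    for i in range(1,k):
        p=pix2w(s,*c[i],.026)[:2]-TT; C,Q=np.cos(TH),np.sin(TH); q=[C*p[0]+Q*p[1],-Q*p[0]+C*p[1]]
        if st[i][4]>6 and abs(q[0])<.1 and abs(q[1])<.2: print(n,st[i][4],np.round(q,4))
```

```text
p 33 [0.0398 0.1243]
p 36 [0.0384 0.0362]
b 34 [0.0405 0.0805]
b 35 [ 0.0397 -0.0075]
b 34 [ 0.0402 -0.0514]
```

All five caps are still in their cradles, so I hand in.

```bash
python3 -c "
from plant import r
print(r.finish_job())"
```

```text
the job is handed in; nothing more can be done
None
```

I handed the job in at about 42 s on the robot clock, and no verdict came back: the bottom mailer lies flat in the bay, all five tubes are in cradles with caps away from the robot, and the plunger was pressed with 14 N (about 10 mm, so at its stop) and released, though I did not confirm by camera that it came back up.

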